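# Load a film carrier under the sprung arm of a light pad

### The arm

A 6-joint arm with a two-finger parallel gripper is mounted at the origin on a cart in front of the work surface, level with it; the furniture and walls round the work are solid. World frame = base frame: x ahead of the robot, y to its left, z up, the work surface at z = 0. Lengths are in m, angles in degrees, forces in N, time in s.
With the tool pointing down it reaches from about 0.3 to 0.75 m from the base axis. Payload 8.5 kg.
Tool frame: the origin (TCP) lies midway between the tips of the shut fingers; the grasp point (between the pads) lies 19 mm behind it (env.pinch_z is the z of the grasp point in the tool frame, in m); z points along the fingers, y is the line along which they close (so a half turn about z gives the same grasp; the last joint's range is limited). The gripper opens to 85 mm and grips with 20 to 120 N. Pads are 22 mm wide; open, the fingers measure 114 mm over their backs; the gripper's body (76 mm by 85 mm) begins 54 mm behind the grasp point. The pads swing forward as they close: fully open they stand 13 mm farther back than shut.
Start: joints at [-86.82, 21.807, 74.336, -0, 83.858, -12.336], TCP at [0.147, -0.53, 0.231] pointing down, gripper open.
Joint ranges: [-178.18, 178.18], [-50.72, 133.34], [12.68, 142.11], [-81.47, 261.47], [9.98, 163.14], [-165.26, 165.26]. Speed limits (degrees/s): [136.94, 136.94, 180, 180, 180, 180].

### API

Orientations are given as a 3x3 rotation matrix whose columns are the frame's x, y, z axes.
In Python, from rig import env gives the robot as it stands.
- The arm moves only by the tool arm_command, never from a script. Its argument "deltas" is a list of rows, each an object of numbers: "rx", "ry", "rz": the turn, a rotation vector about the tool's x, y, z in rad; "dx", "dy", "dz": the shift along the tool's x, y, z in m; "fingers": the finger opening in m, from 0 to 0.0854. In form: [{"rx": .., "ry": .., "rz": .., "dx": .., "dy": .., "dz": .., "fingers": ..}, ...]. A call has 1 to 12 rows; each row shifts and turns the commanded pose from where the row before left it, along the tool's axes as they then stand; what a row does not reach is not made up. A row lasts 1/10 s, in which the tool goes at most 50 mm and 8.59 degrees, less where a joint would pass 70% of its speed; a pose out of reach is approached as far as the arm can. A call is refused whole if a number of a shift passes 0.05 or a number of a turn 0.15, either way. A call with a gripper value outside its range is refused whole. The fingers move at their own pace and stop on an object; "squeeze" is the grip in N (left out, the last holds). Time passes only in rows, so rows that do not move let the fingers close. It gives the time, the measured TCP pose, the force, the opening and the grip force at its end, in the units of the state.
- env.observe(): the state, without advancing time (a new reading comes with each control period).
- env.get_image(name): name is "scene" or "top"; returns a dict with "color" (384x512x3 uint8, blue, green, red), "camera_matrix" (3x3 intrinsics, pixels), "eye" and "orientation" of the camera in the world. Camera axes: x right, y up, looking along -z (the intrinsics and any distortion apply to the point x, -y, -z); pixel columns grow to the right and rows downward; lengths in m; the calibration is good to about 2 mm. A picture is of the moment at which its call begins. There is no depth.
- env.close_job(): hands the job in; it is judged then, once.
Trained networks look in a picture, given as the dict that the camera call returned (one of the last four; its "shot" number tells which), for a name from the list of things; names that differ only in an ending like _2 or _b are one class to them, and where a whole thing is asked for, a point or a joint stands for the part that bears it (a point fixed in the world has none). Each returns a list of dicts, best first, with "p" (0 to 1); they miss things now and then, are a little off and sometimes report something else, mostly with a low value. They report only what shows in the picture. A call takes as long as a camera call.
- env.look_for(query, picture): "box" ([left, top, right, bottom] in pixels, round what is visible of it).
- env.tip_of(query, picture): "location" ([column, row] in pixels: a listed point, or the origin of a listed thing).
The state is a dict: "time_s": time; "q": joint angles; "qvel": joint speeds; "joint_efforts": joint torques, N m; "position": TCP position; "tool_rot": TCP orientation; "ft_force": force on the tool from outside, world axes, zero at the start; "wrist_torque": the same for the moment, N m; "grip_width": finger opening in m; "gripper_force": force on a finger pad.
Only numpy, scipy, OpenCV 4.12 (cv2) and the standard library are available. Lean on these libraries where they do the work, as an engineer would, in place of code of your own. Each camera call takes 0.05 s, during which the arm holds its last target. There are 200 camera calls.

### The job

Load the film carrier on the light pad, ready for copying: swing the red lever of the sprung arm round, away from you, until it has climbed over its cam and dropped into the notch that holds the arm open, and slide the carrier along the pad into the corner of the fixed edge, touching both the back rail and the left stop. Then lift the lever out of its notch and let the arm close, so that its white roller presses on the carrier's cut corner. Keep the carrier flat on the pad all the while (the film lies loose in it), and leave the tape roll beside the pad where it stands.

Things in the scene. Friction and masses are not known exactly. Their poses are not given: they have to be found in the camera images.
- light_pad: Black light pad 250 x 320 x 14 mm (x, y, z) with a lit white panel, fixed. Origin: centre of its underside on the desk; x away from the robot (to the back rail), y to the left (to the stop). Pad coordinates below are in this frame, mm; its top is z 14. At its right rear a post with a dark cup on top (radius 12.5, up to z 68) carries the sprung arm.
- fixed_corner (a point): Inner corner of the fixed edge on the pad's top, at pad (66, 128, 14), axes as the pad's. The back rail is an aluminium bar whose front face is at pad x 66, from y -26 to 140; the left stop is a bar whose right face is at pad y 128, from x 16 to 78. Both are 9 mm high above the pad's top.
- pivot (a point): The axis of the sprung arm, at pad (66, -78, 14), upright; axes as the pad's. The arm's hub about it has radius 12 mm.
- spring_arm (a joint): Turn of the curved arm, rad, counter-clockwise from above as it is drawn back. 0: closed, no carrier; 0.15: closed on a seated carrier; 1.09: in the notch; 1.22: end. A spring closes it (0.19 to 0.35 N m, damped). A cam under the lever lifts the arm 5 mm from 0.35 to 0.8 rad; past 1.0 the notch drops straight. 8 N on the knob takes it over; to free it, lift 5 mm or more and turn back below 1.0.
- lever_lift (a joint): Height of arm and lever above their lowest position, m, 0 to 0.0085 (a stop). A spring presses down with 4 to 7 N. 0 when closed and when dropped into the notch, 0.005 on the cam's crest.
- knob (a point): Centre of the lever's upright red knob, 58 mm above the desk (lever down), 70 mm from the pivot; seen from the pivot at -115 deg from the pad's x (to the robot and right) plus spring_arm, so at -52 deg (away, right) in the notch. Diameter 19, from 13 below to 10 mm above this point; the flat lever's top is 21 mm below it.
- nose (a point): Centre of the white roller (radius 6, 14 mm high, lower end 2 mm above the pad) on the curved arm, 79 mm from the pivot at 123 deg from the pad's x plus spring_arm. As the arm opens it sweeps towards the robot and right, as far as pad x -19; in the notch it is at pad (-12, -87).
- film_carrier: Loose black film carrier 56 x 150 x 12 mm (x, y, z), 80 g, four windows; starts on the front of the pad, turned up to 0.2 rad, clear of the arm's sweep. Origin: centre of its underside; x to the back rail, y to the left. Its near right corner (-x, -y) is cut at 45 deg, 14 mm along each side. Seated, its origin is at pad (38, 53, 14).
- carrier_corner (a point): The carrier's far left bottom corner, at (28, 75, 0) mm in its frame; it belongs at fixed_corner.
- tape: Roll of tape, 94 mm across, 48 mm high, right of the pad; leave it. Origin under its centre.

How it is judged (in metres and radians):
On the way, in this order (a step that is already met when the one before it is completed fails the run):
1. the arm is drawn back and the lever has dropped into its notch (value of joint spring_arm above 1 rad and value of joint lever_lift below 0.002 m), for 0.2 s.
2. with the arm held open, the carrier lies in the corner of the fixed edge, within 4 mm of rail and stop (value of joint spring_arm above 1 rad and x of carrier_corner in the frame of fixed_corner between -0.004 and 0.003 m and y of carrier_corner in the frame of fixed_corner between -0.004 and 0.003 m and angle between the x axis of film_carrier and the x axis of light_pad, either way round below 0.05 rad), for 0.2 s.
At the end, for the whole second after the job is handed in: The carrier lies flat and still in the corner of the fixed edge, within 2.5 mm of the back rail and the left stop and square to them within 0.025 rad; the arm is closed on it (0.10 to 0.21 rad), its lever fully down, pressing with over 1 N (x of carrier_corner in the frame of fixed_corner between -0.0025 and 0.002 m and y of carrier_corner in the frame of fixed_corner between -0.0025 and 0.002 m and z of carrier_corner in the frame of fixed_corner between -0.003 and 0.003 m and angle between the x axis of film_carrier and the x axis of light_pad, either way round below 0.025 rad and value of joint spring_arm between 0.1 and 0.21 rad and value of joint lever_lift below 0.002 m and contact force between spring_arm and film_carrier above 1 N and linear speed of film_carrier below 0.01 m/s); the robot touches nothing.
It fails at once if the carrier is lifted over 15 mm off the pad or tipped over 0.25 rad (z of film_carrier in the frame of fixed_corner above 0.015 m or angle between film_carrier's own z axis and vertical above 0.25 rad).
It fails at once if the tape roll is moved over 30 mm (distance of tape from where it was at the start of the episode above 0.03 m).
It also fails if it takes over 64 s, if anything falls off the work surface, if the arm or the gripper's body presses on something with over 40 N, if the wrist force passes 120 N, or if a joint passes its speed limit or range.

## Working session

There is one attempt and no reset: what is moved stays moved. The work goes in short steps, Python scripts to look and compute and a tool call to move; the robot and the scene stay as the last step left them, time stands still between calls to the robot, and variables do not carry over. Pictures are saved under pics/ and viewed, at most 10 in all, crops included, and the job is handed in when it is done.

Besides the shell and the picture viewer there is one more tool, called after "Emit:" in YAML: its name, and indented under it one key for each argument. arm_command: Moves the arm, as the interface text tells. Its arguments: {"type":"object","properties":{"deltas":{"type":"array"},"squeeze":{"type":"number"}},"required":["deltas"]}

```bash
mkdir -p pics; ls
cat > h.py <<'E'
import numpy as np, cv2
from rig import env
def ray(im,px):
    K=np.array(im["camera_matrix"]);R=np.array(im["orientation"])
    v=np.linalg.inv(K)@np.array([px[0],px[1],1.]); d=R@np.array([v[0],-v[1],-v[2]])
    return np.array(im["eye"]),d
def atz(im,px,z):
    e,d=ray(im,px); return (e+d*(z-e[2])/d[2])
def proj(im,p):
    K=np.array(im["camera_matrix"]);R=np.array(im["orientation"])
    c=R.T@(np.array(p)-np.array(im["eye"])); c=K@np.array([c[0],-c[1],-c[2]]); return c[:2]/c[2]
E
python3 - <<'E'
from h import *
for n in("top","scene"):
    im=env.get_image(n); cv2.imwrite(f"pics/{n}0.png",cv2.resize(im["color"],None,fx=1.5,fy=1.5,interpolation=cv2.INTER_CUBIC))
    print(n,np.round(im["eye"],3),np.round(im["orientation"],3).tolist(),[k for k in im])
    for q,z in(("light_pad",0),("fixed_corner",.014),("pivot",.014),("knob",.058),("nose",.023),("film_carrier",.014),("carrier_corner",.014),("tape",0)):
        r=env.tip_of(q,im)
        print(q,[(np.round(a["location"],1).tolist(),round(a["p"],2),np.round(atz(im,a["location"],z),4).tolist()) for a in r[:2]])
s=env.observe();print(s["time_s"],s["position"],np.round(s["tool_rot"],3).tolist(),s["ft_force"],env.pinch_z)
E
```

```text
pics
top [ 0.271 -0.084  0.914] [[0.161, 0.93, -0.331], [-0.987, 0.151, -0.055], [-0.001, 0.335, 0.942]] ['color', 'camera_matrix', 'eye', 'orientation', 'shot']
light_pad [([227.1, 210.9], 0.79, [0.5254, 0.0263, 0.0]), ([235.1, 201.5], 0.2, [0.5514, 0.0118, 0.0])]
fixed_corner [([186.4, 168.6], 0.67, [0.6103, 0.1413, 0.014])]
pivot [([266.2, 191.0], 0.65, [0.5846, -0.0577, 0.014]), ([203.0, 236.4], 0.36, [0.4532, 0.0677, 0.014])]
knob [([290.0, 207.9], 0.84, [0.5385, -0.1172, 0.058])]
nose [([236.6, 201.6], 0.86, [0.5446, 0.0059, 0.023])]
film_carrier [([205.9, 237.6], 0.93, [0.4516, 0.0606, 0.014])]
carrier_corner [([179.1, 215.4], 0.86, [0.4929, 0.1325, 0.014])]
tape [([367.5, 234.5], 0.59, [0.5217, -0.3051, 0.0])]
scene [0.007 0.464 0.5  ] [[-0.68, 0.383, -0.626], [-0.733, -0.342, 0.588], [0.011, 0.858, 0.513]] ['color', 'camera_matrix', 'eye', 'orientation', 'shot']
light_pad [([232.6, 236.1], 0.57, [0.5178, 0.0345, 0.0])]
fixed_corner [([167.5, 233.8], 0.79, [0.604, 0.1458, 0.014])]
pivot [([242.2, 204.9], 0.58, [0.5838, -0.0532, 0.014])]
knob [([275.5, 186.9], 0.64, [0.5389, -0.1208, 0.058])]
nose [([230.6, 218.9], 0.65, [0.5463, 0.0157, 0.023])]
film_carrier [([243.9, 250.9], 0.62, [0.4501, 0.062, 0.014])]
carrier_corner [([206.2, 257.9], 0.78, [0.4841, 0.1322, 0.014])]
tape [([325.1, 190.0], 0.93, [0.5075, -0.2854, 0.0]), ([165.4, 236.6], 0.22, [0.6154, 0.1457, 0.0])]
0.9 [ 0.14710551 -0.52993784  0.23131576] [[0.964, 0.267, -0.0], [0.267, -0.964, 0.0], [-0.0, -0.0, -1.0]] [ 0.32795783  0.81975625 -0.49338007] -0.0187
```

View pics/top0.png

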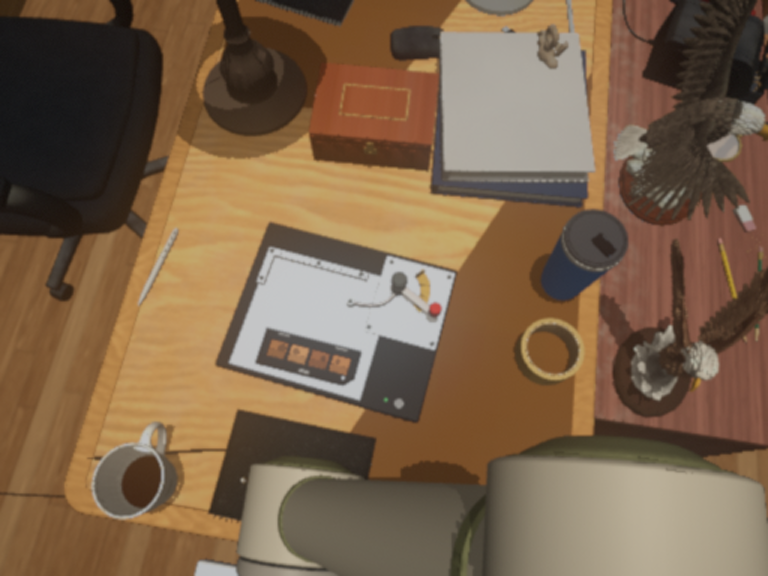

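View pics/scene0.png

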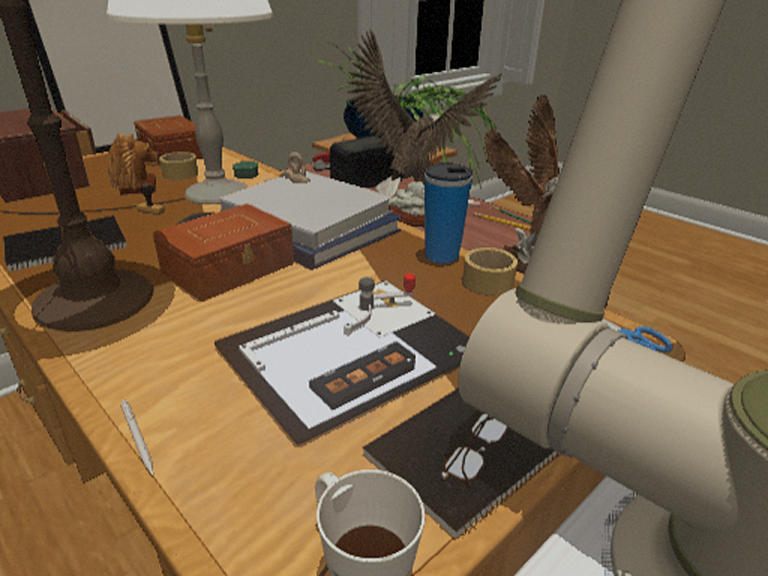

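Top view (1.5x): pad corners are near (270,225), (457,269), (418,418) and (218,367). The carrier is centred near (308,356), the knob at (435,309), the cup at (399,281), the roller at (351,303) and the tape at (551,350). The scene view agrees, with a tall tumbler behind the tape. Next I fit the pad and carrier poses.

```bash
cat > fit.py <<'E'
from h import *
from scipy.optimize import least_squares
P=np.deg2rad
def rot(v,a): return np.array([v[0]*np.cos(a)-v[1]*np.sin(a),v[0]*np.sin(a)+v[1]*np.cos(a)])
def pad2w(p,x,y,z): return np.r_[p[:2]+rot((x,y),p[2]),z]
def arm_pts(a):
    k=P(-115)+a;n=P(123)+a
    return (.066+.07*np.cos(k),-.078+.07*np.sin(k),.058),(.066+.079*np.cos(n),-.078+.079*np.sin(n),.023)
def fit_pad(ims,a=0,extra=[]):
    k,n=arm_pts(a); pts={"light_pad":(0,0,0),"fixed_corner":(.066,.128,.014),"pivot":(.066,-.078,.014),"knob":k,"nose":n}
    obs=[]
    for im in ims:
        for q,X in pts.items():
            r=env.tip_of(q,im)
            if r: obs.append((im,X,np.array(r[0]["location"]),q))
    obs+=[(im,X,np.array(u),"c") for im,X,u in extra]
    f=lambda p:np.concatenate([proj(im,pad2w(p,*X))-u for im,X,u,q in obs])
    s=least_squares(f,[.525,.026,-.13],loss="soft_l1"); return s.x,[(o[3],np.round(f(s.x)[2*i:2*i+2],1).tolist()) for i,o in enumerate(obs)]
def fit_car(ims):
    obs=[]
    for im in ims:
        for q,X in (("film_carrier",(0,0)),("carrier_corner",(.028,.075))):
            r=env.tip_of(q,im)
            if r: obs.append((im,X,np.array(r[0]["location"])))
    f=lambda p:np.concatenate([proj(im,np.r_[p[:2]+rot(X,p[2]),.014])-u for im,X,u in obs])
    s=least_squares(f,[.45,.06,-.15],loss="soft_l1");return s.x,np.round(s.fun,1)
E
python3 - <<'E'
from fit import *
ims=[env.get_image(n) for n in("top","scene")]
t=ims[0]
ex=[(t,(sx*.125,sy*.16,.014),(np.array(u)+.5)/1.5-.5) for sx,sy,u in((1,1,(270,225)),(1,-1,(457,269)),(-1,-1,(418,418)),(-1,1,(218,367)))]
for e in([],ex):
    p,r=fit_pad(ims,0,e);print(np.round(p,4),r)
for i in([0],[1],[0,1]): print(fit_car([ims[j] for j in i]))
for nm,u in(("tumbler base scene",(442/1.5,262/1.5)),): print(nm,atz(ims[1],u,0))
for q in("tape",):print([np.round(atz(im,env.tip_of(q,im)[0]["location"],0),3) for im in ims])
im=t["color"].copy()
for x,y,z in((.125,.16,.014),(.125,-.16,.014),(-.125,-.16,.014),(-.125,.16,.014),(.066,.128,.014),(.066,-.078,.068),arm_pts(0)[0],arm_pts(0)[1]):
    pass
c=cv2.resize(im[140:290,135:320],None,fx=4,fy=4,interpolation=cv2.INTER_CUBIC)
pc,_=fit_car(ims)
pts=[(proj(t,pad2w(p,*X)),(0,255,0)) for X in((.125,.16,.014),(.125,-.16,.014),(-.125,-.16,.014),(-.125,.16,.014),(.066,.128,.023),(.066,-.078,.068),(*arm_pts(0)[0][:2],.068),(*arm_pts(0)[1][:2],.030))]
pts+=[(proj(t,np.r_[pc[:2]+rot(X,pc[2]),.026]),(255,0,255)) for X in((.028,.075),(.028,-.075),(-.028,.075),(-.028,-.061))]
for u,col in pts: cv2.drawMarker(c,tuple(int(v) for v in (u-[135,140]+.5)*4),col,0,12,1)
cv2.imwrite("pics/c1.png",c)
E
```

```text
[ 0.524   0.0263 -0.1388] [('light_pad', [-1.0, 0.2]), ('fixed_corner', [0.7, -0.7]), ('pivot', [-1.5, -0.2]), ('knob', [2.6, -2.0]), ('nose', [-0.1, 1.0]), ('light_pad', [-1.1, 0.6]), ('fixed_corner', [0.4, 0.5]), ('pivot', [2.7, -2.1]), ('knob', [1.1, -1.3]), ('nose', [-0.8, 3.4])]
[ 0.5236  0.0255 -0.112 ] [('light_pad', [-0.7, 0.5]), ('fixed_corner', [-0.2, 0.6]), ('pivot', [-1.7, -0.9]), ('knob', [2.9, -3.4]), ('nose', [-0.0, 1.1]), ('light_pad', [-0.7, 0.5]), ('fixed_corner', [0.8, 1.5]), ('pivot', [2.0, -2.3]), ('knob', [0.1, -1.8]), ('nose', [-0.7, 3.4]), ('c', [-0.1, -3.5]), ('c', [1.7, -0.1]), ('c', [1.5, 3.1]), ('c', [-2.0, -1.8])]
(array([ 0.4581301 ,  0.06457271, -0.08402366]), array([-1.1, -0.7,  1.2,  0.7]))
(array([ 0.45448243,  0.05904227, -0.0472313 ]), array([ 0.1, -0. , -0.1,  0. ]))
(array([ 0.45589251,  0.06086783, -0.05202824]), array([ 0.3,  0.5,  1.8,  2.8, -1.1,  0. , -1.3, -0. ]))
tumbler base scene [ 0.62181437 -0.29162495  0.        ]
[array([ 0.517, -0.296,  0.   ]), array([ 0.514, -0.291,  0.   ])]
```

View pics/c1.png

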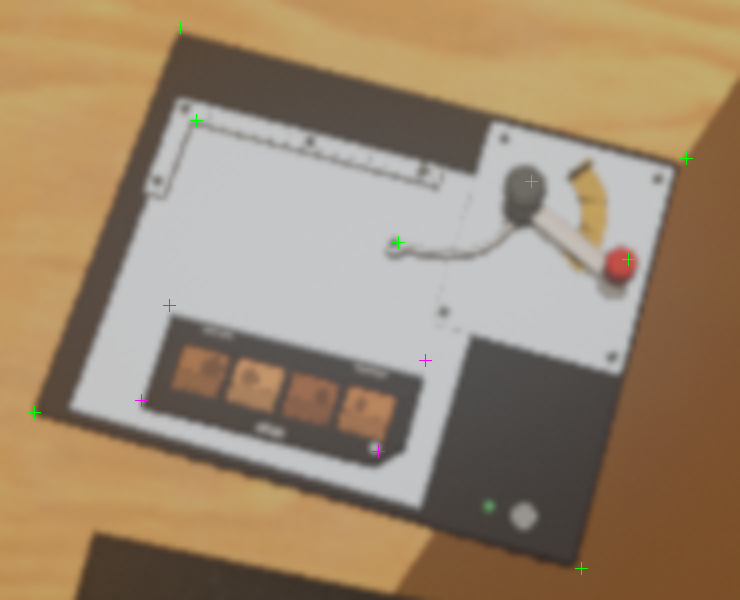

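The overlay fits to a few mm. In the crop the pad corners are (180,36), (677,165), (577,565) and (38,412), and the carrier's top corners are (172,316), (422,378) and (143,405). I refit from these sharp corners, leaving the camera height free.

```bash
cat >> fit.py <<'E'
def top_fit(im,obs,loc):
    # obs: (pixel, pad xyz) on pad ; solves pad x,y,yaw and camera dz; loc: extra pixel,z points -> world
    def mod(d): 
        m=dict(im); m["eye"]=np.array(im["eye"])+np.array([0,0,d]); return m
    f=lambda p:np.concatenate([proj(mod(p[3]),pad2w(p,*X))-u for u,X in obs])
    s=least_squares(f,[.525,.026,-.13,0]); return s.x,s.fun,mod(s.x[3])
E
python3 - <<'E'
from fit import *
t=env.get_image("top")
C=lambda u:(np.array(u)+.5)/4-.5+[135,140]
obs=[(C(u),X) for u,X in(((180,36),(.125,.16,.014)),((677,165),(.125,-.16,.014)),((577,565),(-.125,-.16,.014)),((38,412),(-.125,.16,.014)))]
p,r,m=top_fit(t,obs,0);print(np.round(p,4),np.round(r,2))
car=[(C((172,316)),(.028,.075)),(C((422,378)),(.028,-.075)),(C((143,405)),(-.028,.075)),(C((378,466)),(-.028,-.061)),(C((405,450)),(-.014,-.075))]
for mm in(m,t):
    f=lambda q:np.concatenate([proj(mm,np.r_[q[:2]+rot(X,q[2]),.026])-u for u,X in car])
    s=least_squares(f,[.45,.06,-.15]);print("car",np.round(s.x,4),np.round(s.fun,2))
    d=rot(s.x[:2]-p[:2],-p[2]);print("in pad",d,s.x[2]-p[2])
    print("knob top",atz(mm,C((620,258)),.066),"cup",atz(mm,C((525,183)),.066),"nose",atz(mm,C((395,248)),.03))
print("pred knob",pad2w(p,*arm_pts(0)[0]),"pivot",pad2w(p,.066,-.078,.068),"knob1.09",pad2w(p,*arm_pts(1.09)[0]), pad2w(p,*arm_pts(0)[1]))
E
```

```text
[ 0.5264  0.0288 -0.1103  0.0188] [ 0.29 -0.18  0.11 -0.45 -0.53  0.11  0.18  0.48]
car [ 0.4524  0.0621 -0.0866] [ 0.63 -0.07  0.34 -0.08  0.32  0.66 -1.06  0.   -0.2  -0.46]
in pad [-0.0771483  0.0249667] 0.023736204573781394
knob top [ 0.55050201 -0.11556469  0.066     ] cup [ 0.58637082 -0.05585682  0.066     ] nose [0.54696045 0.01459612 0.03      ]
car [ 0.4488  0.0593 -0.0874] [-0.03 -0.58  0.96 -0.21 -0.53  0.62 -0.71  0.33  0.32 -0.23]
in pad [-0.08044064  0.02184653] 0.02290228063594907
knob top [ 0.54443715 -0.11487691  0.066     ] cup [ 0.57952899 -0.05646241  0.066     ] nose [0.54121116 0.01254943 0.03      ]
pred knob [ 0.54699065 -0.11581455  0.058     ] pivot [ 0.58337901 -0.05601583  0.068     ] knob1.09 [ 0.61956909 -0.11593476  0.058     ] [0.5479088  0.01457358 0.023     ]
```

Emit:
arm_command:
  deltas:
    - {"dx": 0.041,"dy": -0.024}
    - {"dx": 0.041,"dy": -0.024}
    - {"dx": 0.041,"dy": -0.024}
    - {"dx": 0.041,"dy": -0.024}
    - {"dx": 0.041,"dy": -0.024}
    - {"dx": 0.041,"dy": -0.024}
    - {"dx": 0.041,"dy": -0.024}
    - {"dx": 0.041,"dy": -0.024}
    - {"dx": 0.041,"dy": -0.024}
    - {"dx": 0.041,"dy": -0.024}
    - {"dx": 0.041,"dy": -0.024}
    - {"dx": 0.041,"dy": -0.024}

```text
invalid input
```

Emit:
arm_command:
  deltas:
    - {"rz": -0.126,"fingers": 0.044}
    - {"rz": -0.126}
    - {"rz": -0.126}
    - {"rz": -0.126}
    - {"rz": -0.126}
    - {"rz": -0.126}
    - {"dz": 0.04}
    - {"dz": 0.04}
    - {"dz": 0.02}
    - {}
    - {}

```text
invalid input
```

```bash
cat >> fit.py <<'E'
def to(x,y,z,yaw_y_deg):
    s=env.observe();R=np.array(s["tool_rot"]);d=R.T@(np.array([x,y,z])-s["position"])
    a=np.arctan2(R[1,1],R[0,1]);w=(np.deg2rad(yaw_y_deg)-a+np.pi/2)%np.pi-np.pi/2
    print("t",round(s["time_s"],2),"pos",np.round(s["position"],4),"yawy",round(np.degrees(a),2),"tilt",np.round(R[:,2],3),"q",np.round(s["q"],0),"F",np.round(s["ft_force"],1),"w",s["grip_width"],"delta tool",np.round(d,4),"rz",round(-w,4))
E
python3 - <<'E'
from fit import *
to(.547,-.116,.06,-31.3)
t=env.get_image("top");s=env.get_image("scene")
a=cv2.resize(t["color"][140:260,190:320],None,fx=3,fy=3);b=cv2.resize(s["color"][130:250,210:340],None,fx=3,fy=3)
cv2.imwrite("pics/k1.png",np.hstack([a,b]))
E
```

```text
t 2.75 pos [ 0.1471 -0.5299  0.2313] yawy -74.49 tilt [ 0.  0. -1.] q [-87.  22.  74.   0.  84. -12.] F [-0.4 -1.1 -0.3] w 0.08536131299612941 delta tool [ 0.496  -0.2919  0.1713] rz -0.7538
```

View pics/k1.png

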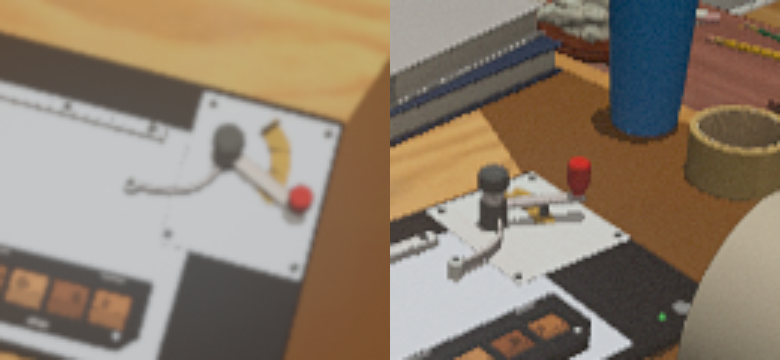

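The move calls were refused, so the arm is still at the start. The picture only shows the knob, cup and lever still closed. I'll probably need every key in each row.

Emit:
arm_command:
  deltas:
    - {"rx": 0,"ry": 0,"rz": 0,"dx": 0.041,"dy": -0.024,"dz": 0,"fingers": 0.0854}
    - {"rx": 0,"ry": 0,"rz": 0,"dx": 0.041,"dy": -0.024,"dz": 0,"fingers": 0.0854}
    - {"rx": 0,"ry": 0,"rz": 0,"dx": 0.041,"dy": -0.024,"dz": 0,"fingers": 0.0854}
    - {"rx": 0,"ry": 0,"rz": 0,"dx": 0.041,"dy": -0.024,"dz": 0,"fingers": 0.0854}
    - {"rx": 0,"ry": 0,"rz": 0,"dx": 0.041,"dy": -0.024,"dz": 0,"fingers": 0.0854}
    - {"rx": 0,"ry": 0,"rz": 0,"dx": 0.041,"dy": -0.024,"dz": 0,"fingers": 0.0854}
    - {"rx": 0,"ry": 0,"rz": 0,"dx": 0.041,"dy": -0.024,"dz": 0,"fingers": 0.0854}
    - {"rx": 0,"ry": 0,"rz": 0,"dx": 0.041,"dy": -0.024,"dz": 0,"fingers": 0.0854}
    - {"rx": 0,"ry": 0,"rz": 0,"dx": 0.041,"dy": -0.024,"dz": 0,"fingers": 0.0854}
    - {"rx": 0,"ry": 0,"rz": 0,"dx": 0.041,"dy": -0.024,"dz": 0,"fingers": 0.0854}
    - {"rx": 0,"ry": 0,"rz": 0,"dx": 0.041,"dy": -0.024,"dz": 0,"fingers": 0.0854}
    - {"rx": 0,"ry": 0,"rz": 0,"dx": 0.041,"dy": -0.024,"dz": 0,"fingers": 0.0854}

```text
time_s: 4.05
position: [0.5453, -0.1191, 0.2315]
tool_rot: [[0.964, 0.268, 0.0], [0.268, -0.964, -0.0], [0.0, 0.0, -1.0]]
ft_force: [0.2, -1.3, -0.4]
grip_width: 0.0855
gripper_force: 0.0
```

Emit:
arm_command:
  deltas:
    - {"rx": 0,"ry": 0,"rz": -0.126,"dx": 0,"dy": 0,"dz": 0,"fingers": 0.044}
    - {"rx": 0,"ry": 0,"rz": -0.126,"dx": 0,"dy": 0,"dz": 0,"fingers": 0.044}
    - {"rx": 0,"ry": 0,"rz": -0.126,"dx": 0,"dy": 0,"dz": 0,"fingers": 0.044}
    - {"rx": 0,"ry": 0,"rz": -0.126,"dx": 0,"dy": 0,"dz": 0,"fingers": 0.044}
    - {"rx": 0,"ry": 0,"rz": -0.126,"dx": 0,"dy": 0,"dz": 0,"fingers": 0.044}
    - {"rx": 0,"ry": 0,"rz": -0.126,"dx": 0,"dy": 0,"dz": 0,"fingers": 0.044}
    - {"rx": 0,"ry": 0,"rz": 0,"dx": 0,"dy": 0,"dz": 0.05,"fingers": 0.044}
    - {"rx": 0,"ry": 0,"rz": 0,"dx": 0,"dy": 0,"dz": 0.05,"fingers": 0.044}
    - {"rx": 0,"ry": 0,"rz": 0,"dx": 0,"dy": 0,"dz": 0.045,"fingers": 0.044}
    - {"rx": 0,"ry": 0,"rz": 0,"dx": 0,"dy": 0,"dz": 0,"fingers": 0.044}

```text
time_s: 5.05
position: [0.5414, -0.1197, 0.0816]
tool_rot: [[0.518, 0.856, -0.01], [0.856, -0.518, 0.005], [-0.001, -0.011, -1.0]]
ft_force: [-0.5, -0.7, 0.6]
grip_width: 0.0438
gripper_force: 0.0
```

Run:
```python
from fit import *
to(.547,-.116,.044,-31.3)
t=env.get_image("top");s=env.get_image("scene")
a=cv2.resize(t["color"][140:260,230:350],None,fx=3.3,fy=3.3);b=cv2.resize(s["color"][110:230,230:350],None,fx=3.3,fy=3.3)
cv2.imwrite("pics/k2.png",np.hstack([a,b]))
```

```text
t 5.05 pos [ 0.5414 -0.1197  0.0816] yawy -31.18 tilt [-0.01   0.005 -1.   ] q [-25.  31.  86.  -0.  64.   6.] F [-0.5 -0.7  0.6] w 0.04376228259251431 delta tool [0.0061 0.0033 0.0375] rz 0.0022
```

View pics/k2.png

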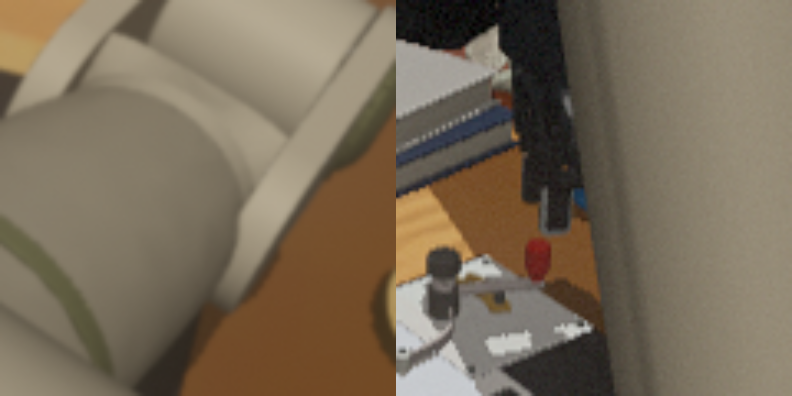

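The top view is blocked by the arm. In the scene crop the knob is at (538,258) and the near finger tip at about (555,235). I'll compare both with the projected positions.

Run:
```python
from fit import *
s=env.get_image("scene");o=env.observe();R=np.array(o["tool_rot"]);p=np.array(o["position"])
to(.547,-.116,.044,-31.3)
f=lambda u:np.round((u-[230,110])*3.3+[396,0])
for d in(-.036,-.022,.022,.036):
  for w in(-.011,.011): print(d,w,f(proj(s,p+R@[w,d,-.004])))
for k in((.547,-.116),(.5505,-.1155),(.542,-.12)): print(k,f(proj(s,np.r_[k,.0565])))
print([ (x["p"],f(np.array(x["location"]))) for x in env.tip_of("knob",s)])
```

```text
t 5.2 pos [ 0.5453 -0.1214  0.0885] yawy -31.17 tilt [ 0.003 -0.001 -1.   ] q [-25.  31.  85.  -0.  64.   6.] F [-0.1  0.6  0.7] w 0.043682650955844726 delta tool [ 0.0054 -0.0015  0.0445] rz 0.0023
-0.036 -0.011 [571. 231.]
-0.036 0.011 [541. 233.]
-0.022 -0.011 [566. 221.]
-0.022 0.011 [535. 224.]
0.022 -0.011 [549. 194.]
0.022 0.011 [520. 196.]
0.036 -0.011 [544. 185.]
0.036 0.011 [516. 188.]
(0.547, -0.116) [534. 254.]
(0.5505, -0.1155) [530. 252.]
(0.542, -0.12) [542. 254.]
[(0.96, array([539., 257.])), (0.51, array([437., 314.]))]
```

Emit:
arm_command:
  deltas:
    - {"rx": 0,"ry": 0,"rz": 0,"dx": 0.002,"dy": -0.001,"dz": 0.022,"fingers": 0.044}
    - {"rx": 0,"ry": 0,"rz": 0,"dx": 0,"dy": 0,"dz": 0.022,"fingers": 0.044}
    - {"rx": 0,"ry": 0,"rz": 0,"dx": 0,"dy": 0,"dz": 0,"fingers": 0.027}
    - {"rx": 0,"ry": 0,"rz": 0,"dx": 0,"dy": 0,"dz": 0,"fingers": 0.027}
    - {"rx": 0,"ry": 0,"rz": 0,"dx": 0,"dy": 0,"dz": 0,"fingers": 0.027}
  squeeze: 20

```text
time_s: 5.75
position: [0.5452, -0.1189, 0.0442]
tool_rot: [[0.518, 0.856, 0.003], [0.856, -0.518, -0.001], [0.0, 0.003, -1.0]]
ft_force: [0.4, 0.1, 0.4]
grip_width: 0.0269
gripper_force: 0.1
```

Run:
```python
from fit import *
to(.547,-.116,.044,-31.3)
# arc in tool frame: TCP at radius r on -x? rows for rz steps
piv=np.array([.582,-.059]);o=env.observe();p=np.array(o["position"])[:2]
print("r,ang",np.hypot(*(p-piv)),np.degrees(np.arctan2(*(p-piv)[::-1])))
```

```text
t 5.75 pos [ 0.5452 -0.1189  0.0442] yawy -31.17 tilt [ 0.003 -0.001 -1.   ] q [-24.  34.  88.   0.  58.   7.] F [0.4 0.1 0.4] w 0.02693973905569824 delta tool [0.0035 0.0001 0.0002] rz 0.0023
r,ang 0.0703564627677337 -121.5781506109554
```

Emit:
arm_command:
  deltas:
    - {"rx": 0,"ry": 0,"rz": -0.1,"dx": 0.00035,"dy": 0.007,"dz": 0,"fingers": 0.027}
    - {"rx": 0,"ry": 0,"rz": -0.1,"dx": 0.00035,"dy": 0.007,"dz": 0,"fingers": 0.027}
    - {"rx": 0,"ry": 0,"rz": -0.1,"dx": 0.00035,"dy": 0.007,"dz": 0,"fingers": 0.027}
    - {"rx": 0,"ry": 0,"rz": -0.1,"dx": 0.00035,"dy": 0.007,"dz": 0,"fingers": 0.027}
    - {"rx": 0,"ry": 0,"rz": -0.1,"dx": 0.00035,"dy": 0.007,"dz": 0,"fingers": 0.027}
    - {"rx": 0,"ry": 0,"rz": 0,"dx": 0,"dy": 0,"dz": 0,"fingers": 0.027}

```text
time_s: 6.35
position: [0.5779, -0.1284, 0.0436]
tool_rot: [[0.041, 0.999, 0.001], [0.999, -0.041, 0.0], [0.0, 0.001, -1.0]]
ft_force: [-2.4, 2.2, 1.2]
grip_width: 0.027
gripper_force: 1.2
```

Run:
```python
from fit import *
to(.547,-.116,.044,-31.3)
piv=np.array([.582,-.059]);o=env.observe();p=np.array(o["position"])[:2]
print("r,ang",np.hypot(*(p-piv)),np.degrees(np.arctan2(*(p-piv)[::-1])),o["gripper_force"])
```

```text
t 6.35 pos [ 0.5779 -0.1284  0.0436] yawy -2.38 tilt [ 0.001  0.    -1.   ] q [-24.  37.  82.   0.  61. -22.] F [-2.4  2.2  1.2] w 0.0269970342196562 delta tool [ 0.0111 -0.0314 -0.0004] rz 0.5048
r,ang 0.06947613113781896 -93.36278074090777 1.180115899478551
```

Emit:
arm_command:
  deltas:
    - {"rx": 0,"ry": 0,"rz": -0.1,"dx": 0.00035,"dy": 0.007,"dz": 0,"fingers": 0.027}
    - {"rx": 0,"ry": 0,"rz": -0.1,"dx": 0.00035,"dy": 0.007,"dz": 0,"fingers": 0.027}
    - {"rx": 0,"ry": 0,"rz": -0.1,"dx": 0.00035,"dy": 0.007,"dz": 0,"fingers": 0.027}
    - {"rx": 0,"ry": 0,"rz": -0.1,"dx": 0.00035,"dy": 0.007,"dz": 0,"fingers": 0.027}
    - {"rx": 0,"ry": 0,"rz": -0.1,"dx": 0.00035,"dy": 0.007,"dz": 0,"fingers": 0.027}
    - {"rx": 0,"ry": 0,"rz": -0.1,"dx": 0.00035,"dy": 0.007,"dz": 0,"fingers": 0.027}
    - {"rx": 0,"ry": 0,"rz": -0.05,"dx": 0.0001,"dy": 0.0035,"dz": 0,"fingers": 0.027}
    - {"rx": 0,"ry": 0,"rz": 0,"dx": 0,"dy": 0,"dz": 0,"fingers": 0.027}
    - {"rx": 0,"ry": 0,"rz": 0,"dx": 0,"dy": 0,"dz": 0,"fingers": 0.027}

```text
time_s: 7.25
position: [0.6196, -0.1172, 0.0433]
tool_rot: [[-0.568, 0.823, -0.001], [0.823, 0.568, -0.001], [-0.0, -0.001, -1.0]]
ft_force: [-2.7, -2.0, -1.5]
grip_width: 0.0272
gripper_force: 1.4
```

```bash
cat > look.py <<'E'
from fit import *
import sys
to(.547,-.116,.044,-31.3)
pad=[.5264,.0285,-.1103]
s=env.get_image("scene")
for q,z in(("knob",.058),("nose",.023)):
    r=env.tip_of(q,s)
    for a in r[:1]: w=atz(s,a["location"],z); print(q,round(a["p"],2),np.round(a["location"],1),"pad",np.round(rot(w[:2]-pad[:2],-pad[2]),4))
print("notch knob/nose px",[np.round(proj(s,pad2w(pad,*x)),1) for x in arm_pts(1.09)], "lifted",np.round(proj(s,pad2w(pad,*(arm_pts(1.09)[0][:2]),.063)),1))
if len(sys.argv)>1: cv2.imwrite(f"pics/{sys.argv[1]}.png",cv2.resize(s["color"][110:270,180:340],None,fx=3.7,fy=3.7))
E
python3 look.py n1
```

```text
t 7.25 pos [ 0.6196 -0.1172  0.0433] yawy 34.59 tilt [-0.001 -0.001 -1.   ] q [-21.  40.  75.  -0.  65. -56.] F [-2.7 -2.  -1.5] w 0.027237408378413496 delta tool [ 0.0421 -0.0591 -0.0006] rz 1.1499
knob 0.72 [254.8 178.3] pad [ 0.0929 -0.1329]
nose 0.6 [267.2 213.5] pad [-0.0097 -0.0918]
notch knob/nose px [array([251.3, 175.9]), array([265.9, 215. ])] lifted [251.3 174.1]
```

View pics/n1.png

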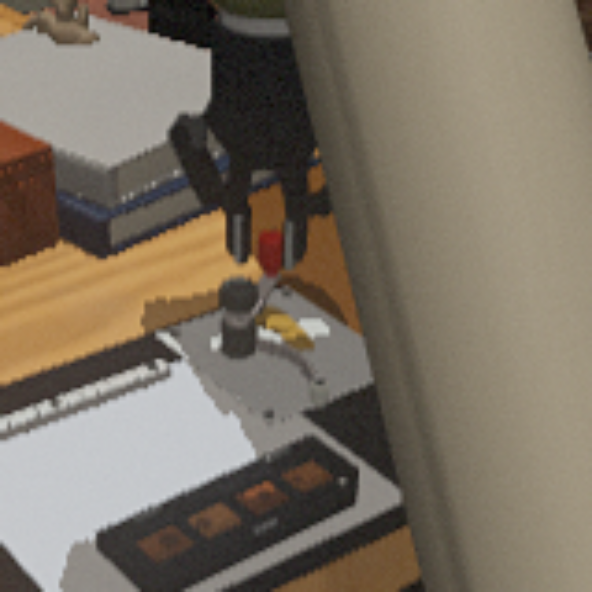

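The knob at crop (270,252) sits between the fingers, with the lever swung right round and the roller at (318,383). I'll push slightly further, then back the fingers off to check that the notch holds.

Emit:
arm_command:
  deltas:
    - {"rx": 0,"ry": 0,"rz": -0.05,"dx": 0.0001,"dy": 0.0035,"dz": 0,"fingers": 0.027}
    - {"rx": 0,"ry": 0,"rz": 0,"dx": 0,"dy": 0,"dz": 0,"fingers": 0.027}
    - {"rx": 0,"ry": 0,"rz": 0,"dx": 0,"dy": 0,"dz": 0,"fingers": 0.027}
    - {"rx": 0,"ry": 0,"rz": 0,"dx": 0,"dy": 0,"dz": 0,"fingers": 0.027}

```text
time_s: 7.8
position: [0.6236, -0.1146, 0.043]
tool_rot: [[-0.609, 0.793, 0.001], [0.793, 0.609, -0.001], [-0.001, 0.0, -1.0]]
ft_force: [-4.5, -2.9, 3.6]
grip_width: 0.0272
gripper_force: 2.5
```

```bash
python3 look.py
```

```text
t 7.8 pos [ 0.6236 -0.1146  0.043 ] yawy 37.51 tilt [ 0.001 -0.001 -1.   ] q [-21.  40.  74.  -0.  65. -59.] F [-4.5 -2.9  3.6] w 0.027236209534363055 delta tool [ 0.0455 -0.0616 -0.0011] rz 1.201
knob 0.73 [251.5 176.5] pad [ 0.1055 -0.132 ]
nose 0.52 [265.6 214.7] pad [-0.0115 -0.0857]
notch knob/nose px [array([251.3, 175.9]), array([265.9, 215. ])] lifted [251.3 174.1]
```

Emit:
arm_command:
  deltas:
    - {"rx": 0,"ry": 0,"rz": 0.0,"dx": 0,"dy": -0.004,"dz": 0,"fingers": 0.027}
    - {"rx": 0,"ry": 0,"rz": 0,"dx": 0,"dy": 0,"dz": 0,"fingers": 0.027}
    - {"rx": 0,"ry": 0,"rz": 0,"dx": 0,"dy": 0,"dz": 0,"fingers": 0.027}

```text
time_s: 8.25
position: [0.6204, -0.1165, 0.0423]
tool_rot: [[-0.61, 0.793, 0.001], [0.793, 0.61, 0.0], [-0.0, 0.001, -1.0]]
ft_force: [-0.3, -1.1, 0.3]
grip_width: 0.0268
gripper_force: 0.4
```

```bash
python3 look.py
```

```text
t 8.25 pos [ 0.6204 -0.1165  0.0423] yawy 37.56 tilt [ 0.001  0.    -1.   ] q [-21.  40.  75.   0.  65. -59.] F [-0.3 -1.1  0.3] w 0.026777469989299856 delta tool [ 0.0452 -0.0579 -0.0017] rz 1.2018
knob 0.71 [254.1 175.6] pad [ 0.1056 -0.1403]
nose 0.67 [264.9 214. ] pad [-0.0082 -0.0862]
notch knob/nose px [array([251.3, 175.9]), array([265.9, 215. ])] lifted [251.3 174.1]
```

The force dropped to zero and the knob stayed put, so the notch holds. I'll open, lift, and go over to the front of the carrier.

Emit:
arm_command:
  deltas:
    - {"rx": 0,"ry": 0,"rz": 0,"dx": 0,"dy": 0,"dz": 0,"fingers": 0.044}
    - {"rx": 0,"ry": 0,"rz": 0,"dx": 0,"dy": 0,"dz": 0,"fingers": 0.044}
    - {"rx": 0,"ry": 0,"rz": 0,"dx": 0,"dy": 0,"dz": -0.03,"fingers": 0.044}
    - {"rx": 0,"ry": 0,"rz": 0,"dx": 0,"dy": 0,"dz": -0.05,"fingers": 0.044}
    - {"rx": 0,"ry": 0,"rz": -0.135,"dx": 0,"dy": 0,"dz": 0,"fingers": 0.04}
    - {"rx": 0,"ry": 0,"rz": -0.135,"dx": 0,"dy": 0,"dz": 0,"fingers": 0.04}
    - {"rx": 0,"ry": 0,"rz": -0.134,"dx": 0,"dy": 0,"dz": 0,"fingers": 0.04}
    - {"rx": 0,"ry": 0,"rz": -0.134,"dx": 0,"dy": 0,"dz": 0,"fingers": 0.04}
    - {"rx": 0,"ry": 0,"rz": -0.134,"dx": 0,"dy": 0,"dz": 0,"fingers": 0.04}
    - {"rx": 0,"ry": 0,"rz": -0.134,"dx": 0,"dy": 0,"dz": 0,"fingers": 0.04}
    - {"rx": 0,"ry": 0,"rz": 0,"dx": 0,"dy": 0,"dz": 0,"fingers": 0.04}

```text
time_s: 9.5
position: [0.6202, -0.1165, 0.1223]
tool_rot: [[-0.994, 0.107, -0.0], [0.107, 0.994, 0.0], [0.0, 0.0, -1.0]]
ft_force: [0.2, 0.1, -0.6]
grip_width: 0.0401
gripper_force: 0.0
```

```bash
python3 - <<'E'
from fit import *
pad=[.5264,.0285,-.1103]
w=pad2w(pad,-.128,.030,.10); print(w); to(*w,83.7)
E
python3 look.py
```

```text
[0.40248014 0.07240748 0.1       ]
t 9.5 pos [ 0.6202 -0.1165  0.1223] yawy 83.83 tilt [-0.  0. -1.] q [ -21.   35.   70.    0.   75. -105.] F [ 0.2  0.1 -0.6] w 0.0400885649179441 delta tool [0.2368 0.1644 0.0223] rz 0.0023
t 9.5 pos [ 0.6202 -0.1165  0.1223] yawy 83.83 tilt [-0.  0. -1.] q [ -21.   35.   70.    0.   75. -105.] F [ 0.2  0.1 -0.6] w 0.0400885649179441 delta tool [ 0.0728 -0.0074  0.0783] rz -1.1321
nose 0.59 [268.5 214.9] pad [-0.016  -0.0906]
notch knob/nose px [array([251.3, 175.9]), array([265.9, 215. ])] lifted [251.3 174.1]
```

Emit:
arm_command:
  deltas:
    - {"rx": 0,"ry": 0,"rz": 0,"dx": 0.034,"dy": 0.0235,"dz": 0,"fingers": 0.04}
    - {"rx": 0,"ry": 0,"rz": 0,"dx": 0.034,"dy": 0.0235,"dz": 0,"fingers": 0.04}
    - {"rx": 0,"ry": 0,"rz": 0,"dx": 0.034,"dy": 0.0235,"dz": 0,"fingers": 0.04}
    - {"rx": 0,"ry": 0,"rz": 0,"dx": 0.034,"dy": 0.0235,"dz": 0,"fingers": 0.04}
    - {"rx": 0,"ry": 0,"rz": 0,"dx": 0.034,"dy": 0.0235,"dz": 0,"fingers": 0.04}
    - {"rx": 0,"ry": 0,"rz": 0,"dx": 0.034,"dy": 0.0235,"dz": 0,"fingers": 0.04}
    - {"rx": 0,"ry": 0,"rz": 0,"dx": 0.034,"dy": 0.0235,"dz": 0,"fingers": 0.04}
    - {"rx": 0,"ry": 0,"rz": 0,"dx": 0,"dy": 0,"dz": 0.04,"fingers": 0.04}
    - {"rx": 0,"ry": 0,"rz": 0,"dx": 0,"dy": 0,"dz": 0.03,"fingers": 0.04}
    - {"rx": 0,"ry": 0,"rz": 0,"dx": 0,"dy": 0,"dz": 0,"fingers": 0.04}
    - {"rx": 0,"ry": 0,"rz": 0,"dx": 0,"dy": 0,"dz": 0,"fingers": 0.04}

```text
time_s: 10.75
position: [0.4018, 0.0727, 0.0529]
tool_rot: [[-0.994, 0.11, -0.0], [0.11, 0.994, 0.0], [0.0, 0.0, -1.0]]
ft_force: [0.0, -0.1, 0.7]
grip_width: 0.0403
gripper_force: 0.0
```

```bash
python3 look.py
python3 - <<'E'
from fit import *
s=env.get_image("scene");t=env.get_image("top")
print([(i,fit_car([m])) for i,m in(("s",s),("t",t))])
cv2.imwrite("pics/p1.png",np.hstack([cv2.resize(s["color"][140:300,160:320],None,fx=2.5,fy=2.5),cv2.resize(t["color"][140:300,160:320],None,fx=2.5,fy=2.5)]))
E
```

```text
t 10.75 pos [0.4018 0.0727 0.0529] yawy 83.69 tilt [-0.  0. -1.] q [ -6.  23. 111.   0.  47. -90.] F [ 0.  -0.1  0.7] w 0.04027747723742195 delta tool [-0.165  -0.1716  0.0088] rz -1.1347
knob 0.69 [243.9 203.4] pad [ 0.012  -0.0408]
notch knob/nose px [array([251.3, 175.9]), array([265.9, 215. ])] lifted [251.3 174.1]
[('s', (array([ 0.45607692,  0.05822035, -0.03369177]), array([-3.1,  0.6,  2.3, -0.4]))), ('t', (array([ 0.45907379,  0.06354571, -0.15      ]), array([-0., -0.])))]
```

View pics/p1.png

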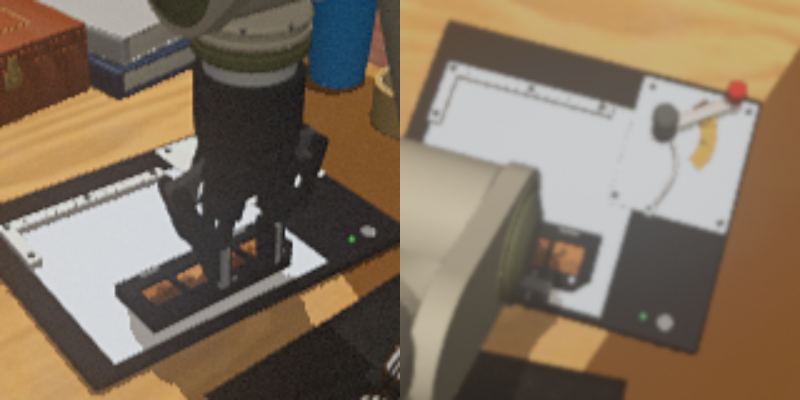

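The fingers hang in front of the carrier's near edge: in the left crop the tips are at (225,288) and (280,262). In the right crop the lever is open. I'll descend and push to the rail.

Emit:
arm_command:
  deltas:
    - {"rx": 0,"ry": 0,"rz": 0,"dx": 0,"dy": -0.004,"dz": 0.02,"fingers": 0.04}
    - {"rx": 0,"ry": 0,"rz": 0,"dx": 0,"dy": 0,"dz": 0.016,"fingers": 0.04}
    - {"rx": 0,"ry": 0,"rz": 0,"dx": 0,"dy": 0,"dz": 0,"fingers": 0.04}
    - {"rx": 0,"ry": 0,"rz": 0,"dx": 0,"dy": 0,"dz": 0,"fingers": 0.04}

```text
time_s: 11.6
position: [0.4011, 0.0688, 0.0166]
tool_rot: [[-0.994, 0.109, -0.0], [0.109, 0.994, 0.0], [0.0, 0.0, -1.0]]
ft_force: [0.5, -0.3, 0.4]
grip_width: 0.0401
gripper_force: 0.0
```

Emit:
arm_command:
  deltas:
    - {"rx": 0,"ry": 0,"rz": 0,"dx": -0.008,"dy": 0,"dz": 0,"fingers": 0.04}
    - {"rx": 0,"ry": 0,"rz": 0,"dx": -0.008,"dy": 0,"dz": 0,"fingers": 0.04}
    - {"rx": 0,"ry": 0,"rz": 0,"dx": -0.008,"dy": 0,"dz": 0,"fingers": 0.04}
    - {"rx": 0,"ry": 0,"rz": 0,"dx": -0.008,"dy": 0,"dz": 0,"fingers": 0.04}
    - {"rx": 0,"ry": 0,"rz": 0,"dx": -0.008,"dy": 0,"dz": 0,"fingers": 0.04}
    - {"rx": 0,"ry": 0,"rz": 0,"dx": -0.008,"dy": 0,"dz": 0,"fingers": 0.04}
    - {"rx": 0,"ry": 0,"rz": 0,"dx": 0,"dy": 0,"dz": 0,"fingers": 0.04}

```text
time_s: 12.3
position: [0.4501, 0.0633, 0.0163]
tool_rot: [[-0.994, 0.109, 0.001], [0.109, 0.994, -0.0], [-0.001, -0.0, -1.0]]
ft_force: [0.7, 0.6, 0.2]
grip_width: 0.0401
gripper_force: 0.0
```

Run:
```python
from fit import *
pad=[.5264,.0285,-.1103]
to(*pad2w(pad,-.001,.026,.017),83.7)
s=env.get_image("scene");t=env.get_image("top")
print([(i,fit_car([m])) for i,m in(("s",s),("t",t))])
cv2.imwrite("pics/p2.png",np.hstack([cv2.resize(s["color"][140:300,160:320],None,fx=2.5,fy=2.5),cv2.resize(t["color"][140:300,160:320],None,fx=2.5,fy=2.5)]))
```

```text
t 12.3 pos [0.4501 0.0633 0.0163] yawy 83.76 tilt [ 0.001 -0.    -1.   ] q [ -7.  30. 106.  -0.  44. -91.] F [0.7 0.6 0.2] w 0.04007139111020742 delta tool [-0.0787 -0.0003 -0.0005] rz 0.001Traceback (most recent call last):
  File "<stdin>", line 5, in <module>
  File "fit.py", line 26, in fit_car
    s=least_squares(f,[.45,.06,-.15],loss="soft_l1");return s.x,np.round(s.fun,1)
    return func(*args, **kwargs)
    vector_fun = VectorFunction(
        fun_wrapped,
    ...<6 lines>...
        workers=workers
    )
    self._update_fun()
    ~~~~~~~~~~~~~~~~^^
    self.f = self.fun_wrapped(xp_copy(self.x))
             ~~~~~~~~~~~~~~~~^^^^^^^^^^^^^^^^^
    return np.atleast_1d(self.fun(x))
                         ~~~~~~~~^^^
    return self.f(x, *self.args, **self.kwargs)
           ~~~~~~^^^^^^^^^^^^^^^^^^^^^^^^^^^^^^
  File "fit.py", line 25, in <lambda>
    f=lambda p:np.concatenate([proj(im,np.r_[p[:2]+rot(X,p[2]),.014])-u for im,X,u in obs])
               ~~~~~~~~~~~~~~^^^^^^^^^^^^^^^^^^^^^^^^^^^^^^^^^^^^^^^^^^^^^^^^^^^^^^^^^^^^^^
ValueError: need at least one array to concatenate
```

```bash
cat > car.py <<'E'
from fit import *
pad=[.5264,.0285,-.1103]
to(*pad2w(pad,-.001,.026,.017),83.7)
for n in("scene","top"):
    m=env.get_image(n)
    for q in("film_carrier","carrier_corner","fixed_corner"):
        for a in env.tip_of(q,m)[:2]:
            w=atz(m,a["location"],.014);print(n,q,round(a["p"],2),np.round(a["location"],1),"pad",np.round(rot(w[:2]-pad[:2],-pad[2]),4))
    print([(round(a["p"],2),np.round(a["box"])) for a in env.look_for("film_carrier",m)[:1]])
E
python3 car.py
```

```text
t 12.6 pos [0.4485 0.0636 0.0163] yawy 83.77 tilt [-0.  0. -1.] q [ -7.  30. 106.  -0.  44. -91.] F [ 0.2 -0.2  0.5] w 0.04007520242914771 delta tool [-0.0803 -0.0005 -0.0007] rz 0.0012
scene film_carrier 0.67 [235.8 241.3] pad [-0.0437  0.0202]
scene carrier_corner 0.76 [194.2 247.8] pad [-0.0117  0.1021]
scene fixed_corner 0.91 [167.8 238.1] pad [0.0499 0.1314]
[(0.75, array([194., 223., 264., 256.]))]
top fixed_corner 0.91 [185.2 170.3] pad [0.066  0.1227]
[(0.69, array([221., 212., 246., 240.]))]
```

Emit:
arm_command:
  deltas:
    - {"rx": 0,"ry": 0,"rz": 0,"dx": -0.008,"dy": 0,"dz": 0,"fingers": 0.04}
    - {"rx": 0,"ry": 0,"rz": 0,"dx": -0.008,"dy": 0,"dz": 0,"fingers": 0.04}
    - {"rx": 0,"ry": 0,"rz": 0,"dx": -0.008,"dy": 0,"dz": 0,"fingers": 0.04}
    - {"rx": 0,"ry": 0,"rz": 0,"dx": -0.008,"dy": 0,"dz": 0,"fingers": 0.04}
    - {"rx": 0,"ry": 0,"rz": 0,"dx": -0.008,"dy": 0,"dz": 0,"fingers": 0.04}
    - {"rx": 0,"ry": 0,"rz": 0,"dx": -0.008,"dy": 0,"dz": 0,"fingers": 0.04}
    - {"rx": 0,"ry": 0,"rz": 0,"dx": -0.008,"dy": 0,"dz": 0,"fingers": 0.04}
    - {"rx": 0,"ry": 0,"rz": 0,"dx": -0.008,"dy": 0,"dz": 0,"fingers": 0.04}
    - {"rx": 0,"ry": 0,"rz": 0,"dx": 0,"dy": 0,"dz": 0,"fingers": 0.04}

```text
time_s: 14.0
position: [0.5137, 0.0564, 0.0163]
tool_rot: [[-0.994, 0.109, 0.001], [0.109, 0.994, -0.0], [-0.001, -0.0, -1.0]]
ft_force: [0.1, 0.6, -0.2]
grip_width: 0.0399
gripper_force: 0.0
```

```bash
python3 car.py
```

```text
t 14.0 pos [0.5137 0.0564 0.0163] yawy 83.76 tilt [ 0.001 -0.    -1.   ] q [ -7.  34.  96.  -0.  50. -91.] F [ 0.1  0.6 -0.2] w 0.03990778699109066 delta tool [-0.0147 -0.0003 -0.0006] rz 0.001
scene carrier_corner 0.7 [180.3 230.7] pad [0.0583 0.0974]
scene fixed_corner 0.8 [167.  233.8] pad [0.0648 0.1261]
[(0.74, array([180., 210., 250., 240.]))]
top film_carrier 0.92 [219.4 195.3] pad [0.0273 0.0243]
[(0.71, array([229., 186., 254., 214.]))]
```

Emit:
arm_command:
  deltas:
    - {"rx": 0,"ry": 0,"rz": 0,"dx": -0.003,"dy": 0,"dz": 0,"fingers": 0.04}
    - {"rx": 0,"ry": 0,"rz": 0,"dx": -0.003,"dy": 0,"dz": 0,"fingers": 0.04}
    - {"rx": 0,"ry": 0,"rz": 0,"dx": -0.003,"dy": 0,"dz": 0,"fingers": 0.04}
    - {"rx": 0,"ry": 0,"rz": 0,"dx": 0,"dy": 0,"dz": 0,"fingers": 0.04}

```text
time_s: 14.9
position: [0.5218, 0.0556, 0.0163]
tool_rot: [[-0.994, 0.109, 0.001], [0.109, 0.994, -0.0], [-0.001, 0.0, -1.0]]
ft_force: [-0.4, 0.7, -0.0]
grip_width: 0.04
gripper_force: 0.0
```

```bash
python3 car.py
```

```text
t 14.9 pos [0.5218 0.0556 0.0163] yawy 83.76 tilt [ 0.001 -0.    -1.   ] q [ -7.  34.  95.   0.  51. -91.] F [-0.4  0.7 -0. ] w 0.040020577262185664 delta tool [-0.0065 -0.0004 -0.0007] rz 0.0011
scene film_carrier 0.64 [216.  224.4] pad [0.0331 0.0212]
scene carrier_corner 0.7 [180.  227.6] pad [0.0691 0.0925]
scene fixed_corner 0.73 [166.9 233.4] pad [0.0663 0.1256]
[(0.74, array([181., 208., 244., 238.]))]
top film_carrier 0.85 [219.7 192.8] pad [0.0335 0.0255]
[(0.78, array([230., 182., 255., 212.]))]
```

Emit:
arm_command:
  deltas:
    - {"rx": 0,"ry": 0,"rz": 0,"dx": -0.002,"dy": 0,"dz": 0,"fingers": 0.04}
    - {"rx": 0,"ry": 0,"rz": 0,"dx": -0.002,"dy": 0,"dz": 0,"fingers": 0.04}
    - {"rx": 0,"ry": 0,"rz": 0,"dx": 0,"dy": 0,"dz": 0,"fingers": 0.04}

```text
time_s: 15.7
position: [0.5248, 0.0554, 0.0162]
tool_rot: [[-0.994, 0.109, -0.002], [0.109, 0.994, 0.0], [0.002, 0.0, -1.0]]
ft_force: [-3.7, 1.6, 2.4]
grip_width: 0.0396
gripper_force: 1.7
```

Emit:
arm_command:
  deltas:
    - {"rx": 0,"ry": 0,"rz": 0,"dx": -0.002,"dy": 0,"dz": 0,"fingers": 0.04}
    - {"rx": 0,"ry": 0,"rz": 0,"dx": 0,"dy": 0,"dz": 0,"fingers": 0.04}

```text
time_s: 15.9
position: [0.5249, 0.0554, 0.0161]
tool_rot: [[-0.994, 0.108, -0.006], [0.108, 0.994, 0.001], [0.006, 0.0, -1.0]]
ft_force: [-10.9, 1.0, 7.4]
grip_width: 0.0399
gripper_force: 5.4
```

Emit:
arm_command:
  deltas:
    - {"rx": 0,"ry": 0,"rz": 0,"dx": -0.001,"dy": 0,"dz": 0,"fingers": 0.04}
    - {"rx": 0,"ry": 0,"rz": 0,"dx": 0,"dy": 0,"dz": 0,"fingers": 0.04}

```text
time_s: 16.1
position: [0.525, 0.0554, 0.0161]
tool_rot: [[-0.994, 0.108, -0.008], [0.108, 0.994, 0.001], [0.008, -0.0, -1.0]]
ft_force: [-14.4, 0.6, 10.8]
grip_width: 0.0396
gripper_force: 7.2
```

The carrier is on the rail (14 N). I'll back off, raise, turn 90° and open to 60 mm, so that one finger can push the carrier's right end clear of roller and hub.

Emit:
arm_command:
  deltas:
    - {"rx": 0,"ry": 0,"rz": 0,"dx": 0.008,"dy": 0,"dz": 0,"fingers": 0.04}
    - {"rx": 0,"ry": 0,"rz": 0,"dx": 0.008,"dy": 0,"dz": 0,"fingers": 0.04}
    - {"rx": 0,"ry": 0,"rz": 0,"dx": 0,"dy": 0,"dz": -0.045,"fingers": 0.04}
    - {"rx": 0,"ry": 0,"rz": 0,"dx": 0,"dy": 0,"dz": -0.045,"fingers": 0.04}

```text
time_s: 16.5
position: [0.5117, 0.0566, 0.1068]
tool_rot: [[-0.994, 0.109, -0.002], [0.109, 0.994, 0.0], [0.002, -0.0, -1.0]]
ft_force: [0.7, 0.2, 0.0]
grip_width: 0.0398
gripper_force: 0.0
```

Emit:
arm_command:
  deltas:
    - {"rx": 0,"ry": 0,"rz": 0.143,"dx": 0,"dy": 0,"dz": 0,"fingers": 0.06}
    - {"rx": 0,"ry": 0,"rz": 0.143,"dx": 0,"dy": 0,"dz": 0,"fingers": 0.06}
    - {"rx": 0,"ry": 0,"rz": 0.143,"dx": 0,"dy": 0,"dz": 0,"fingers": 0.06}
    - {"rx": 0,"ry": 0,"rz": 0.143,"dx": 0,"dy": 0,"dz": 0,"fingers": 0.06}
    - {"rx": 0,"ry": 0,"rz": 0.143,"dx": 0,"dy": 0,"dz": 0,"fingers": 0.06}
    - {"rx": 0,"ry": 0,"rz": 0.143,"dx": 0,"dy": 0,"dz": 0,"fingers": 0.06}
    - {"rx": 0,"ry": 0,"rz": 0.143,"dx": 0,"dy": 0,"dz": 0,"fingers": 0.06}
    - {"rx": 0,"ry": 0,"rz": 0.143,"dx": 0,"dy": 0,"dz": 0,"fingers": 0.06}
    - {"rx": 0,"ry": 0,"rz": 0.143,"dx": 0,"dy": 0,"dz": 0,"fingers": 0.06}
    - {"rx": 0,"ry": 0,"rz": 0.143,"dx": 0,"dy": 0,"dz": 0,"fingers": 0.06}
    - {"rx": 0,"ry": 0,"rz": 0.142,"dx": 0,"dy": 0,"dz": 0,"fingers": 0.06}
    - {"rx": 0,"ry": 0,"rz": 0,"dx": 0,"dy": 0,"dz": 0,"fingers": 0.06}

```text
time_s: 17.7
position: [0.5124, 0.0566, 0.1064]
tool_rot: [[0.111, 0.994, 0.001], [0.994, -0.111, -0.0], [-0.0, 0.001, -1.0]]
ft_force: [0.5, -0.5, -0.9]
grip_width: 0.0602
gripper_force: 0.0
```

```bash
python3 car.py; python3 look.py
python3 - <<'E'
from fit import *
pad=[.5264,.0285,-.1103]
to(*pad2w(pad,.004,-.068,.06),-6.3)
t=env.get_image("top");s=env.get_image("scene")
cv2.imwrite("pics/p3.png",np.hstack([cv2.resize(s["color"][150:270,150:280],None,fx=3,fy=3),cv2.resize(t["color"][140:260,165:295],None,fx=3,fy=3)]))
E
```

```text
t 17.7 pos [0.5124 0.0566 0.1064] yawy -6.38 tilt [ 0.001 -0.    -1.   ] q [-7. 26. 91. -0. 63. -0.] F [ 0.5 -0.5 -0.9] w 0.06016666706879174 delta tool [-0.0003  0.0159  0.0894] rz 1.5694
scene film_carrier 0.81 [216.2 223.5] pad [0.0359 0.0189]
scene carrier_corner 0.83 [181.3 229.1] pad [0.0624 0.0929]
scene carrier_corner 0.52 [268.3 216.4] pad [-0.0103 -0.095 ]
scene fixed_corner 0.69 [165.6 232.9] pad [0.0696 0.1271]
scene fixed_corner 0.38 [177.8 229. ] pad [0.0672 0.0989]
[(0.69, array([178., 205., 245., 239.]))]
top film_carrier 0.83 [221.9 190.5] pad [0.0404 0.0222]
[(0.74, array([218., 182., 255., 212.]))]
t 18.2 pos [0.5124 0.0566 0.1063] yawy -6.27 tilt [ 0.  0. -1.] q [-7. 26. 91.  0. 63. -1.] F [-0.5 -0.3 -0.5] w 0.06010401608798525 delta tool [-0.1678  0.0532  0.0623] rz 0.4368
knob 0.71 [253.6 176.9] pad [ 0.1007 -0.135 ]
nose 0.69 [266.5 214.5] pad [-0.012  -0.0879]
notch knob/nose px [array([251.3, 175.9]), array([265.9, 215. ])] lifted [251.3 174.1]
t 18.35 pos [0.5124 0.0566 0.1063] yawy -6.29 tilt [ 0.  0. -1.] q [-7. 26. 91.  0. 63. -1.] F [ 0.5  0.2 -0.1] w 0.05993349016112046 delta tool [-0.0944  0.021   0.0463] rz 0.0002
```

View pics/p3.png

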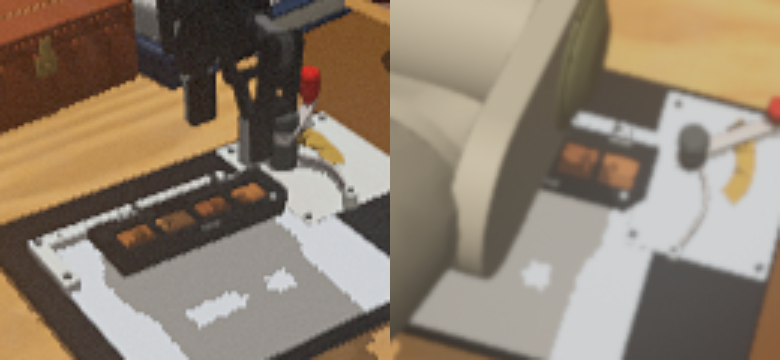

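The carrier lies against the rail in both crops; its right end is at about (657,150) in the right crop, with a clear gap to the cup and to the open arm. I'll move to the right end and descend.

Emit:
arm_command:
  deltas:
    - {"rx": 0,"ry": 0,"rz": 0,"dx": -0.032,"dy": 0.006,"dz": 0,"fingers": 0.06}
    - {"rx": 0,"ry": 0,"rz": 0,"dx": -0.032,"dy": 0.006,"dz": 0,"fingers": 0.06}
    - {"rx": 0,"ry": 0,"rz": 0,"dx": -0.0315,"dy": 0.007,"dz": 0,"fingers": 0.06}
    - {"rx": 0,"ry": 0,"rz": 0,"dx": 0,"dy": 0,"dz": 0,"fingers": 0.06}
    - {"rx": 0,"ry": 0,"rz": 0,"dx": 0,"dy": 0,"dz": 0.03,"fingers": 0.06}
    - {"rx": 0,"ry": 0,"rz": 0,"dx": 0,"dy": 0,"dz": 0.025,"fingers": 0.06}
    - {"rx": 0,"ry": 0,"rz": 0,"dx": 0,"dy": 0,"dz": 0.02,"fingers": 0.06}
    - {"rx": 0,"ry": 0,"rz": 0,"dx": 0,"dy": 0,"dz": 0.01,"fingers": 0.06}
    - {"rx": 0,"ry": 0,"rz": 0,"dx": 0,"dy": 0,"dz": 0.005,"fingers": 0.06}
    - {"rx": 0,"ry": 0,"rz": 0,"dx": 0,"dy": 0,"dz": 0,"fingers": 0.06}
    - {"rx": 0,"ry": 0,"rz": 0,"dx": 0,"dy": 0,"dz": 0,"fingers": 0.06}

```text
time_s: 19.55
position: [0.5207, -0.0399, 0.0187]
tool_rot: [[0.109, 0.994, 0.002], [0.994, -0.109, -0.001], [-0.0, 0.002, -1.0]]
ft_force: [-12.2, 3.5, 20.2]
grip_width: 0.0597
gripper_force: 12.1
```

```bash
python3 car.py; python3 look.py
```

```text
t 19.55 pos [ 0.5207 -0.0399  0.0187] yawy -6.26 tilt [ 0.002 -0.001 -1.   ] q [-17.  34.  95.  -0.  51. -11.] F [-12.2   3.5  20.2] w 0.05970082116413006 delta tool [ 0.0946 -0.0028  0.0016] rz -1.5701
scene film_carrier 0.85 [215.2 222.4] pad [0.0409 0.0184]
scene carrier_corner 0.78 [179.  226.7] pad [0.0735 0.0928]
scene fixed_corner 0.9 [167.5 231.8] pad [0.0709 0.1219]
[(0.73, array([178., 203., 246., 238.]))]
top fixed_corner 0.76 [181.5 169.2] pad [0.0663 0.1323]
[]
t 20.05 pos [ 0.5208 -0.0398  0.0187] yawy -6.26 tilt [ 0.002 -0.001 -1.   ] q [-17.  34.  95.  -0.  51. -11.] F [-11.1   1.4  20.8] w 0.05989450135218991 delta tool [-0.0728  0.0345 -0.0252] rz 0.437
nose 0.46 [267.4 213.5] pad [-0.01   -0.0922]
notch knob/nose px [array([251.3, 175.9]), array([265.9, 215. ])] lifted [251.3 174.1]
```

Run:
```python
from fit import *
s=env.get_image("scene")
cv2.imwrite("pics/p4.png",cv2.resize(s["color"][150:250,200:300],None,fx=6,fy=6,interpolation=cv2.INTER_CUBIC))
o=env.observe();R=np.array(o["tool_rot"]);p=np.array(o["position"])
for y in(-.0445,-.03,.03,.0445):
  for x in(-.011,.011): print(y,x,np.round((proj(s,p+R@[x,y,-.007])-[200,150])*6))
```

```text
-0.0445 -0.011 [433. 425.]
-0.0445 0.011 [387. 445.]
-0.03 -0.011 [409. 407.]
-0.03 0.011 [363. 427.]
0.03 -0.011 [313. 338.]
0.03 0.011 [268. 356.]
0.0445 -0.011 [291. 322.]
0.0445 0.011 [246. 339.]
```

View pics/p4.png

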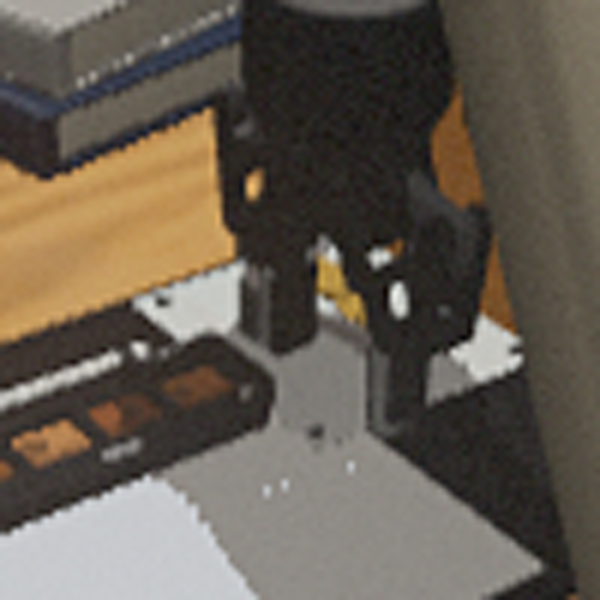

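The fingers stand clear of the carrier: the far finger is at (245–315, 350) and the carrier end at (270,390). The far finger's knuckle is resting on the cup. I'll lift, turn back 90°, shut the fingers and push with the finger's flat back instead.

Emit:
arm_command:
  deltas:
    - {"rx": 0,"ry": 0,"rz": 0,"dx": 0,"dy": 0,"dz": -0.04,"fingers": 0.06}
    - {"rx": 0,"ry": 0,"rz": 0,"dx": 0,"dy": 0,"dz": -0.05,"fingers": 0.06}
    - {"rx": 0,"ry": 0,"rz": 0,"dx": 0,"dy": 0,"dz": 0,"fingers": 0}

```text
time_s: 20.55
position: [0.5237, -0.0407, 0.1125]
tool_rot: [[0.109, 0.994, 0.012], [0.994, -0.109, -0.003], [-0.002, 0.012, -1.0]]
ft_force: [-0.1, -0.5, -0.5]
grip_width: 0.0464
gripper_force: 0.0
```

Emit:
arm_command:
  deltas:
    - {"rx": 0,"ry": 0,"rz": -0.143,"dx": 0,"dy": 0,"dz": 0,"fingers": 0}
    - {"rx": 0,"ry": 0,"rz": -0.143,"dx": 0,"dy": 0,"dz": 0,"fingers": 0}
    - {"rx": 0,"ry": 0,"rz": -0.143,"dx": 0,"dy": 0,"dz": 0,"fingers": 0}
    - {"rx": 0,"ry": 0,"rz": -0.143,"dx": 0,"dy": 0,"dz": 0,"fingers": 0}
    - {"rx": 0,"ry": 0,"rz": -0.143,"dx": 0,"dy": 0,"dz": 0,"fingers": 0}
    - {"rx": 0,"ry": 0,"rz": -0.143,"dx": 0,"dy": 0,"dz": 0,"fingers": 0}
    - {"rx": 0,"ry": 0,"rz": -0.143,"dx": 0,"dy": 0,"dz": 0,"fingers": 0}
    - {"rx": 0,"ry": 0,"rz": -0.143,"dx": 0,"dy": 0,"dz": 0,"fingers": 0}
    - {"rx": 0,"ry": 0,"rz": -0.143,"dx": 0,"dy": 0,"dz": 0,"fingers": 0}
    - {"rx": 0,"ry": 0,"rz": -0.143,"dx": 0,"dy": 0,"dz": 0,"fingers": 0}
    - {"rx": 0,"ry": 0,"rz": -0.142,"dx": 0,"dy": 0,"dz": 0,"fingers": 0}
    - {"rx": 0,"ry": 0,"rz": 0,"dx": 0,"dy": 0,"dz": 0,"fingers": 0}

```text
time_s: 21.75
position: [0.5208, -0.0401, 0.1063]
tool_rot: [[-0.994, 0.107, 0.0], [0.107, 0.994, 0.0], [-0.0, 0.0, -1.0]]
ft_force: [0.6, -0.0, -0.0]
grip_width: 0.0
gripper_force: 0.0
```

```bash
python3 - <<'E'
from fit import *
pad=[.5264,.0285,-.1103]
to(*pad2w(pad,.034,-.069,.017),83.7)
E
python3 car.py;python3 look.py
```

```text
t 21.75 pos [ 0.5208 -0.0401  0.1063] yawy 83.85 tilt [ 0.  0. -1.] q [ -17.   26.   90.    0.   64. -101.] F [ 0.6 -0.  -0. ] w 3.31387618024754e-05 delta tool [-0.032  -0.0003  0.0893] rz 0.0027
t 21.75 pos [ 0.5208 -0.0401  0.1063] yawy 83.85 tilt [ 0.  0. -1.] q [ -17.   26.   90.    0.   64. -101.] F [ 0.6 -0.  -0. ] w 3.31387618024754e-05 delta tool [0.0027 0.0948 0.0893] rz 0.0027
scene film_carrier 0.94 [214.3 221.2] pad [0.0461 0.0176]
scene carrier_corner 0.8 [179.2 231.2] pad [0.058  0.1003]
scene fixed_corner 0.71 [170.7 232.8] pad [0.0635 0.1179]
[(0.68, array([178., 203., 246., 240.]))]
top fixed_corner 0.61 [183. 170.] pad [0.0653 0.1281]
top fixed_corner 0.28 [363.3 235.6] pad [ 0.0228 -0.3204]
[]
t 22.25 pos [ 0.5208 -0.0404  0.1063] yawy 83.73 tilt [ 0.  0. -1.] q [ -17.   26.   90.    0.   64. -101.] F [-0.2  0.4  0.6] w -0.00023950806354731526 delta tool [-0.0343 -0.0723  0.0623] rz -1.1339
knob 0.72 [252.2 174.9] pad [ 0.1115 -0.1387]
nose 0.56 [265.7 212.8] pad [-0.0054 -0.0908]
notch knob/nose px [array([251.3, 175.9]), array([265.9, 215. ])] lifted [251.3 174.1]
```

Emit:
arm_command:
  deltas:
    - {"rx": 0,"ry": 0,"rz": 0,"dx": -0.032,"dy": -0.004,"dz": 0,"fingers": 0}
    - {"rx": 0,"ry": 0,"rz": 0,"dx": 0,"dy": 0,"dz": 0.03,"fingers": 0}
    - {"rx": 0,"ry": 0,"rz": 0,"dx": 0,"dy": 0,"dz": 0.025,"fingers": 0}
    - {"rx": 0,"ry": 0,"rz": 0,"dx": 0,"dy": 0,"dz": 0.015,"fingers": 0}
    - {"rx": 0,"ry": 0,"rz": 0,"dx": 0,"dy": 0,"dz": 0.01,"fingers": 0}
    - {"rx": 0,"ry": 0,"rz": 0,"dx": 0,"dy": 0,"dz": 0,"fingers": 0}

```text
time_s: 23.0
position: [0.5517, -0.0477, 0.0254]
tool_rot: [[-0.994, 0.109, -0.002], [0.109, 0.994, 0.001], [0.002, 0.0, -1.0]]
ft_force: [0.3, 0.9, -0.8]
grip_width: 0.0001
gripper_force: 0.0
```

Emit:
arm_command:
  deltas:
    - {"rx": 0,"ry": 0,"rz": 0,"dx": 0,"dy": 0,"dz": 0.004,"fingers": 0}
    - {"rx": 0,"ry": 0,"rz": 0,"dx": 0,"dy": 0,"dz": 0.004,"fingers": 0}
    - {"rx": 0,"ry": 0,"rz": 0,"dx": 0,"dy": 0,"dz": 0,"fingers": 0}

```text
time_s: 23.3
position: [0.5521, -0.0478, 0.0184]
tool_rot: [[-0.994, 0.109, 0.0], [0.109, 0.994, -0.0], [-0.0, -0.0, -1.0]]
ft_force: [-0.2, -0.2, 0.1]
grip_width: -0.0001
gripper_force: 0.0
```

Emit:
arm_command:
  deltas:
    - {"rx": 0,"ry": 0,"rz": 0,"dx": 0,"dy": 0.004,"dz": 0,"fingers": 0}
    - {"rx": 0,"ry": 0,"rz": 0,"dx": 0,"dy": 0.005,"dz": 0,"fingers": 0}
    - {"rx": 0,"ry": 0,"rz": 0,"dx": 0,"dy": 0.005,"dz": 0,"fingers": 0}
    - {"rx": 0,"ry": 0,"rz": 0,"dx": 0,"dy": 0,"dz": 0,"fingers": 0}

```text
time_s: 23.7
position: [0.5538, -0.0331, 0.0185]
tool_rot: [[-0.994, 0.108, 0.0], [0.108, 0.994, -0.0], [-0.0, 0.0, -1.0]]
ft_force: [-0.1, -0.6, -0.6]
grip_width: 0.0
gripper_force: 0.0
```

```bash
python3 car.py;python3 look.py
```

```text
t 23.7 pos [ 0.5538 -0.0331  0.0185] yawy 83.82 tilt [ 0. -0. -1.] q [-16.  36.  89.   0.  54. -99.] F [-0.1 -0.6 -0.6] w 2.1296997287904006e-05 delta tool [0.0348 0.0843 0.0015] rz 0.0021
scene film_carrier 0.68 [214.3 223.5] pad [0.0384 0.0224]
scene carrier_corner 0.63 [175.6 228.7] pad [0.071  0.1024]
scene fixed_corner 0.94 [168.4 234.1] pad [0.0621 0.1241]
[(0.64, array([179., 207., 243., 241.]))]
top fixed_corner 0.82 [182.9 170.7] pad [0.0635 0.1277]
[(0.43, array([258., 173., 295., 226.]))]
t 24.2 pos [ 0.5537 -0.034   0.0183] yawy 83.76 tilt [-0. -0. -1.] q [ -16.   36.   89.   -0.   54. -100.] F [-0.3 -0.2  0.3] w 0.00017183689589297415 delta tool [-0.0023 -0.0822 -0.0257] rz -1.1334
nose 0.42 [265.3 213.2] pad [-0.0062 -0.089 ]
notch knob/nose px [array([251.3, 175.9]), array([265.9, 215. ])] lifted [251.3 174.1]
```

Emit:
arm_command:
  deltas:
    - {"rx": 0,"ry": 0,"rz": 0,"dx": 0,"dy": 0.005,"dz": 0,"fingers": 0}
    - {"rx": 0,"ry": 0,"rz": 0,"dx": 0,"dy": 0.005,"dz": 0,"fingers": 0}
    - {"rx": 0,"ry": 0,"rz": 0,"dx": 0,"dy": 0.005,"dz": 0,"fingers": 0}
    - {"rx": 0,"ry": 0,"rz": 0,"dx": 0,"dy": 0,"dz": 0,"fingers": 0}

```text
time_s: 24.75
position: [0.5553, -0.0182, 0.0183]
tool_rot: [[-0.994, 0.108, -0.0], [0.108, 0.994, 0.0], [0.0, 0.0, -1.0]]
ft_force: [0.0, 0.2, 0.4]
grip_width: -0.0001
gripper_force: 0.0
```

```bash
python3 car.py
```

```text
t 24.75 pos [ 0.5553 -0.0182  0.0183] yawy 83.82 tilt [-0.  0. -1.] q [-14.  36.  89.   0.  54. -98.] F [0.  0.2 0.4] w -5.4396514374742546e-05 delta tool [0.0347 0.0693 0.0013] rz 0.0021
scene film_carrier 0.76 [205.5 226.7] pad [0.0392 0.0449]
scene fixed_corner 0.57 [168.2 233.8] pad [0.0633 0.124 ]
[(0.69, array([171., 207., 238., 240.]))]
top fixed_corner 0.85 [184.3 172.7] pad [0.0595 0.1228]
[]
```

Emit:
arm_command:
  deltas:
    - {"rx": 0,"ry": 0,"rz": 0,"dx": 0,"dy": 0.003,"dz": 0,"fingers": 0}
    - {"rx": 0,"ry": 0,"rz": 0,"dx": 0,"dy": 0.002,"dz": 0,"fingers": 0}
    - {"rx": 0,"ry": 0,"rz": 0,"dx": 0,"dy": 0,"dz": 0,"fingers": 0}

```text
time_s: 25.55
position: [0.5559, -0.0137, 0.0183]
tool_rot: [[-0.994, 0.108, 0.0], [0.108, 0.994, 0.0], [-0.0, 0.0, -1.0]]
ft_force: [0.3, 1.0, -0.4]
grip_width: 0.0004
gripper_force: 0.0
```

Emit:
arm_command:
  deltas:
    - {"rx": 0,"ry": 0,"rz": 0,"dx": 0,"dy": 0.002,"dz": 0,"fingers": 0}
    - {"rx": 0,"ry": 0,"rz": 0,"dx": 0,"dy": 0,"dz": 0,"fingers": 0}

```text
time_s: 25.75
position: [0.5561, -0.0118, 0.0183]
tool_rot: [[-0.994, 0.108, -0.0], [0.108, 0.994, 0.0], [0.0, 0.0, -1.0]]
ft_force: [0.5, -0.1, 0.2]
grip_width: 0.0003
gripper_force: 0.0
```

```bash
python3 car.py
```

```text
t 25.75 pos [ 0.5561 -0.0118  0.0183] yawy 83.78 tilt [-0.  0. -1.] q [-13.  36.  89.   0.  55. -97.] F [ 0.5 -0.1  0.2] w 0.00034763069022165455 delta tool [0.0348 0.0629 0.0013] rz 0.0014
scene film_carrier 0.67 [203.7 227. ] pad [0.0405 0.0487]
scene carrier_corner 0.86 [167.2 235. ] pad [0.0606 0.1276]
scene fixed_corner 0.78 [170.4 233.2] pad [0.0626 0.1191]
[(0.98, array([170., 207., 238., 243.]))]
[]
```

Emit:
arm_command:
  deltas:
    - {"rx": 0,"ry": 0,"rz": 0,"dx": 0,"dy": 0.002,"dz": 0,"fingers": 0}
    - {"rx": 0,"ry": 0,"rz": 0,"dx": 0,"dy": 0.001,"dz": 0,"fingers": 0}
    - {"rx": 0,"ry": 0,"rz": 0,"dx": 0,"dy": 0,"dz": 0,"fingers": 0}

```text
time_s: 26.55
position: [0.5564, -0.0089, 0.0183]
tool_rot: [[-0.994, 0.108, -0.0], [0.108, 0.994, 0.0], [0.0, 0.0, -1.0]]
ft_force: [0.4, 0.1, 0.4]
grip_width: 0.0
gripper_force: 0.0
```

Emit:
arm_command:
  deltas:
    - {"rx": 0,"ry": 0,"rz": 0,"dx": 0,"dy": 0.0015,"dz": 0,"fingers": 0}
    - {"rx": 0,"ry": 0,"rz": 0,"dx": 0,"dy": 0,"dz": 0,"fingers": 0}

```text
time_s: 26.75
position: [0.5565, -0.0079, 0.0183]
tool_rot: [[-0.994, 0.108, -0.0], [0.108, 0.994, -0.001], [0.0, -0.001, -1.0]]
ft_force: [-0.1, -3.3, 0.0]
grip_width: -0.0001
gripper_force: 1.6
```

Emit:
arm_command:
  deltas:
    - {"rx": 0,"ry": 0,"rz": 0,"dx": 0,"dy": 0.0015,"dz": 0,"fingers": 0}
    - {"rx": 0,"ry": 0,"rz": 0,"dx": 0,"dy": 0,"dz": 0,"fingers": 0}

```text
time_s: 26.95
position: [0.5567, -0.0075, 0.0184]
tool_rot: [[-0.994, 0.108, -0.0], [0.108, 0.994, -0.003], [-0.0, -0.003, -1.0]]
ft_force: [-1.9, -10.2, -0.4]
grip_width: -0.0003
gripper_force: 5.0
```

Against the stop with 10 N. I'll hold briefly, back off, and press once more from the front to square the carrier on the rail.

Emit:
arm_command:
  deltas:
    - {"rx": 0,"ry": 0,"rz": 0,"dx": 0,"dy": 0,"dz": 0,"fingers": 0}
    - {"rx": 0,"ry": 0,"rz": 0,"dx": 0,"dy": 0,"dz": 0,"fingers": 0}
    - {"rx": 0,"ry": 0,"rz": 0,"dx": 0,"dy": -0.01,"dz": 0,"fingers": 0}
    - {"rx": 0,"ry": 0,"rz": 0,"dx": 0,"dy": 0,"dz": -0.04,"fingers": 0}
    - {"rx": 0,"ry": 0,"rz": 0,"dx": 0.02,"dy": 0.033,"dz": 0,"fingers": 0.04}
    - {"rx": 0,"ry": 0,"rz": 0,"dx": 0.02,"dy": 0.033,"dz": 0,"fingers": 0.04}
    - {"rx": 0,"ry": 0,"rz": 0,"dx": 0.02,"dy": 0.033,"dz": 0,"fingers": 0.04}
    - {"rx": 0,"ry": 0,"rz": 0,"dx": 0,"dy": 0,"dz": 0,"fingers": 0.04}
    - {"rx": 0,"ry": 0,"rz": 0,"dx": 0,"dy": 0,"dz": 0.03,"fingers": 0.04}
    - {"rx": 0,"ry": 0,"rz": 0,"dx": 0,"dy": 0,"dz": 0.012,"fingers": 0.04}
    - {"rx": 0,"ry": 0,"rz": 0,"dx": 0,"dy": 0,"dz": 0,"fingers": 0.04}

```text
time_s: 28.05
position: [0.5061, 0.0885, 0.0149]
tool_rot: [[-0.994, 0.109, -0.004], [0.109, 0.994, 0.0], [0.004, 0.0, -1.0]]
ft_force: [-0.0, 0.2, 0.4]
grip_width: 0.04
gripper_force: 0.0
```

```bash
python3 car.py; python3 look.py
python3 - <<'E'
from fit import *
pad=[.5264,.0285,-.1103]
to(*pad2w(pad,-.0046,.050,.0163),83.7)
E
```

```text
t 28.05 pos [0.5061 0.0885 0.0149] yawy 83.72 tilt [-0.004  0.    -1.   ] q [ -3.  34.  96.   0.  50. -87.] F [-0.   0.2  0.4] w 0.039964703893908556 delta tool [-0.0258 -0.0314 -0.0022] rz 0.0004
scene film_carrier 0.88 [203.2 229.8] pad [0.032 0.055]
scene carrier_corner 0.63 [164.8 232.2] pad [0.073  0.1274]
scene fixed_corner 0.7 [168.1 232.1] pad [0.0691 0.1214]
[(0.7, array([144., 171., 302., 296.]))]
top film_carrier 0.75 [210.  191.9] pad [0.0295 0.0483]
[(0.61, array([215., 179., 244., 208.]))]
t 28.55 pos [0.5068 0.0889 0.0166] yawy 83.76 tilt [ 0.  0. -1.] q [ -3.  34.  96.   0.  50. -87.] F [ 0.9 -0.2 -0. ] w 0.04003573250163991 delta tool [-0.0622 -0.1993 -0.0274] rz -1.1333
knob 0.77 [253.6 176.5] pad [ 0.1024 -0.1363]
nose 0.74 [269.8 217.1] pad [-0.0248 -0.0873]
notch knob/nose px [array([251.3, 175.9]), array([265.9, 215. ])] lifted [251.3 174.1]
t 28.7 pos [0.5067 0.0889 0.0164] yawy 83.77 tilt [ 0.  0. -1.] q [ -3.  34.  96.   0.  50. -87.] F [-0.6 -0.2 -0.8] w 0.0397715134536582 delta tool [-0.0216 -0.0079  0.0001] rz 0.0012
```

Emit:
arm_command:
  deltas:
    - {"rx": 0,"ry": 0,"rz": 0,"dx": -0.008,"dy": 0,"dz": 0,"fingers": 0.04}
    - {"rx": 0,"ry": 0,"rz": 0,"dx": -0.007,"dy": 0,"dz": 0,"fingers": 0.04}
    - {"rx": 0,"ry": 0,"rz": 0,"dx": -0.003,"dy": 0,"dz": 0,"fingers": 0.04}
    - {"rx": 0,"ry": 0,"rz": 0,"dx": 0,"dy": 0,"dz": 0,"fingers": 0.04}

```text
time_s: 29.1
position: [0.5252, 0.0869, 0.0162]
tool_rot: [[-0.994, 0.109, 0.0], [0.109, 0.994, -0.0], [-0.0, 0.0, -1.0]]
ft_force: [-0.4, 0.3, -0.4]
grip_width: 0.0398
gripper_force: 0.0
```

Emit:
arm_command:
  deltas:
    - {"rx": 0,"ry": 0,"rz": 0,"dx": -0.002,"dy": 0,"dz": 0,"fingers": 0.04}
    - {"rx": 0,"ry": 0,"rz": 0,"dx": -0.002,"dy": 0,"dz": 0,"fingers": 0.04}
    - {"rx": 0,"ry": 0,"rz": 0,"dx": 0,"dy": 0,"dz": 0,"fingers": 0.04}

```text
time_s: 29.4
position: [0.5283, 0.0866, 0.0162]
tool_rot: [[-0.994, 0.109, -0.001], [0.109, 0.994, 0.0], [0.001, 0.0, -1.0]]
ft_force: [-0.7, -0.2, -1.0]
grip_width: 0.0405
gripper_force: 0.6
```

Emit:
arm_command:
  deltas:
    - {"rx": 0,"ry": 0,"rz": 0,"dx": -0.0015,"dy": 0,"dz": 0,"fingers": 0.04}
    - {"rx": 0,"ry": 0,"rz": 0,"dx": 0,"dy": 0,"dz": 0,"fingers": 0.04}
    - {"rx": 0,"ry": 0,"rz": 0,"dx": 0,"dy": 0,"dz": 0,"fingers": 0.04}

```text
time_s: 29.7
position: [0.5284, 0.0866, 0.0161]
tool_rot: [[-0.994, 0.109, -0.004], [0.109, 0.994, 0.0], [0.004, -0.0, -1.0]]
ft_force: [-6.4, 1.0, 3.1]
grip_width: 0.0401
gripper_force: 3.3
```

It touches at exactly the rail line found before, so the carrier is seated. Back to the lever.

Emit:
arm_command:
  deltas:
    - {"rx": 0,"ry": 0,"rz": 0,"dx": 0.016,"dy": 0,"dz": 0,"fingers": 0.044}
    - {"rx": 0,"ry": 0,"rz": 0,"dx": 0,"dy": 0,"dz": -0.05,"fingers": 0.044}
    - {"rx": 0,"ry": 0,"rz": 0,"dx": 0,"dy": 0,"dz": -0.05,"fingers": 0.044}
    - {"rx": 0,"ry": 0,"rz": 0,"dx": 0,"dy": 0,"dz": 0,"fingers": 0.044}
    - {"rx": 0,"ry": 0,"rz": 0,"dx": -0.026,"dy": -0.0384,"dz": 0,"fingers": 0.044}
    - {"rx": 0,"ry": 0,"rz": 0,"dx": -0.026,"dy": -0.0384,"dz": 0,"fingers": 0.044}
    - {"rx": 0,"ry": 0,"rz": 0,"dx": -0.026,"dy": -0.0384,"dz": 0,"fingers": 0.044}
    - {"rx": 0,"ry": 0,"rz": 0,"dx": -0.026,"dy": -0.0384,"dz": 0,"fingers": 0.044}
    - {"rx": 0,"ry": 0,"rz": 0,"dx": -0.026,"dy": -0.0384,"dz": 0,"fingers": 0.044}
    - {"rx": 0,"ry": 0,"rz": 0,"dx": 0,"dy": 0,"dz": 0,"fingers": 0.044}

```text
time_s: 30.7
position: [0.6243, -0.1221, 0.1155]
tool_rot: [[-0.994, 0.113, 0.002], [0.113, 0.994, -0.002], [-0.002, -0.001, -1.0]]
ft_force: [0.2, 1.0, -0.6]
grip_width: 0.0438
gripper_force: 0.0
```

Emit:
arm_command:
  deltas:
    - {"rx": 0,"ry": 0,"rz": 0.134,"dx": 0,"dy": 0,"dz": 0,"fingers": 0.044}
    - {"rx": 0,"ry": 0,"rz": 0.134,"dx": 0,"dy": 0,"dz": 0,"fingers": 0.044}
    - {"rx": 0,"ry": 0,"rz": 0.134,"dx": 0,"dy": 0,"dz": 0,"fingers": 0.044}
    - {"rx": 0,"ry": 0,"rz": 0.134,"dx": 0,"dy": 0,"dz": 0,"fingers": 0.044}
    - {"rx": 0,"ry": 0,"rz": 0.134,"dx": 0,"dy": 0,"dz": 0,"fingers": 0.044}
    - {"rx": 0,"ry": 0,"rz": 0.134,"dx": 0,"dy": 0,"dz": 0,"fingers": 0.044}
    - {"rx": 0,"ry": 0,"rz": 0,"dx": 0,"dy": 0,"dz": 0,"fingers": 0.044}

```text
time_s: 31.4
position: [0.6225, -0.1166, 0.1162]
tool_rot: [[-0.611, 0.792, -0.0], [0.792, 0.611, 0.0], [0.0, -0.0, -1.0]]
ft_force: [-0.6, -0.3, -0.5]
grip_width: 0.0441
gripper_force: 0.0
```

```bash
python3 - <<'E'
from fit import *
to(.6204,-.1165,.042,37.6)
E
python3 car.py
```

```text
t 31.4 pos [ 0.6225 -0.1166  0.1162] yawy 37.65 tilt [-0.  0. -1.] q [-21.  36.  70.  -0.  74. -59.] F [-0.6 -0.3 -0.5] w 0.04407412072738131 delta tool [ 0.0013 -0.0016  0.0742] rz 0.0009
t 31.4 pos [ 0.6225 -0.1166  0.1162] yawy 37.65 tilt [-0.  0. -1.] q [-21.  36.  70.  -0.  74. -59.] F [-0.6 -0.3 -0.5] w 0.04407412072738131 delta tool [0.1929 0.0299 0.0992] rz -0.8037
scene film_carrier 0.91 [201.1 227.2] pad [0.0432 0.0538]
scene carrier_corner 0.79 [166.6 233.1] pad [0.0677 0.1256]
scene fixed_corner 0.73 [168.1 232.4] pad [0.0681 0.1219]
scene fixed_corner 0.32 [250.5 174.4] pad [ 0.1839 -0.1878]
[(0.73, array([166., 209., 235., 244.]))]
top fixed_corner 0.61 [181.8 169.4] pad [0.066  0.1314]
[]
```

Emit:
arm_command:
  deltas:
    - {"rx": 0,"ry": 0,"rz": 0,"dx": 0.001,"dy": -0.0035,"dz": 0.03,"fingers": 0.044}
    - {"rx": 0,"ry": 0,"rz": 0,"dx": 0,"dy": 0,"dz": 0.03,"fingers": 0.044}
    - {"rx": 0,"ry": 0,"rz": 0,"dx": 0,"dy": 0,"dz": 0.015,"fingers": 0.044}
    - {"rx": 0,"ry": 0,"rz": 0,"dx": 0,"dy": 0,"dz": 0,"fingers": 0.044}
    - {"rx": 0,"ry": 0,"rz": 0,"dx": 0,"dy": 0,"dz": 0,"fingers": 0.015}
    - {"rx": 0,"ry": 0,"rz": 0,"dx": 0,"dy": 0,"dz": 0,"fingers": 0.015}
    - {"rx": 0,"ry": 0,"rz": 0,"dx": 0,"dy": 0,"dz": 0,"fingers": 0.015}
    - {"rx": 0,"ry": 0,"rz": 0,"dx": 0,"dy": 0,"dz": 0,"fingers": 0.015}
    - {"rx": 0,"ry": 0,"rz": 0,"dx": 0,"dy": 0,"dz": 0,"fingers": 0.015}
  squeeze: 30

```text
time_s: 32.8
position: [0.6192, -0.1193, 0.0428]
tool_rot: [[-0.612, 0.791, 0.001], [0.791, 0.612, -0.002], [-0.002, -0.001, -1.0]]
ft_force: [-3.3, -4.1, 0.6]
grip_width: 0.0177
gripper_force: 29.3
```

Emit:
arm_command:
  deltas:
    - {"rx": 0,"ry": 0,"rz": 0,"dx": 0,"dy": 0,"dz": -0.003,"fingers": 0.015}
    - {"rx": 0,"ry": 0,"rz": 0,"dx": 0,"dy": 0,"dz": -0.003,"fingers": 0.015}
    - {"rx": 0,"ry": 0,"rz": 0,"dx": 0,"dy": 0,"dz": -0.002,"fingers": 0.015}
    - {"rx": 0,"ry": 0,"rz": 0,"dx": 0,"dy": 0,"dz": 0,"fingers": 0.015}

```text
time_s: 33.2
position: [0.6189, -0.1193, 0.0498]
tool_rot: [[-0.611, 0.791, -0.0], [0.791, 0.611, -0.002], [-0.001, -0.001, -1.0]]
ft_force: [-2.0, -5.0, -7.5]
grip_width: 0.0177
gripper_force: 29.4
```

```bash
python3 look.py
```

```text
t 33.2 pos [ 0.6189 -0.1193  0.0498] yawy 37.69 tilt [-0.    -0.002 -1.   ] q [-22.  39.  75.  -0.  66. -59.] F [-2.  -5.  -7.5] w 0.01771469958196255 delta tool [ 0.0466 -0.0549  0.0058] rz 1.2041
knob 0.83 [252.2 172.9] pad [ 0.1204 -0.1454]
nose 0.78 [266.  211.2] pad [-0.0005 -0.0957]
notch knob/nose px [array([251.3, 175.9]), array([265.9, 215. ])] lifted [251.3 174.1]
```

The lever is lifted 7 mm. I'll turn it back past the notch edge with the grip held.

Emit:
arm_command:
  deltas:
    - {"rx": 0,"ry": 0,"rz": 0.1,"dx": 0.0011,"dy": -0.007,"dz": 0,"fingers": 0.015}
    - {"rx": 0,"ry": 0,"rz": 0.1,"dx": 0.0011,"dy": -0.007,"dz": 0,"fingers": 0.015}
    - {"rx": 0,"ry": 0,"rz": 0,"dx": 0,"dy": 0,"dz": 0,"fingers": 0.015}

```text
time_s: 33.65
position: [0.6053, -0.1258, 0.0494]
tool_rot: [[-0.439, 0.898, -0.002], [0.898, 0.439, -0.002], [-0.001, -0.002, -1.0]]
ft_force: [-2.6, -5.9, -7.2]
grip_width: 0.0172
gripper_force: 29.6
```

```bash
python3 look.py
```

```text
t 33.65 pos [ 0.6053 -0.1258  0.0494] yawy 26.05 tilt [-0.002 -0.002 -1.   ] q [-23.  39.  77.  -0.  65. -49.] F [-2.6 -5.9 -7.2] w 0.017196073765977846 delta tool [ 0.0344 -0.048   0.0055] rz 1.001
knob 0.76 [259.8 177.9] pad [ 0.0874 -0.1445]
nose 0.77 [262.1 213. ] pad [-0.0012 -0.0835]
notch knob/nose px [array([251.3, 175.9]), array([265.9, 215. ])] lifted [251.3 174.1]
```

Emit:
arm_command:
  deltas:
    - {"rx": 0,"ry": 0,"rz": 0.04,"dx": 0.0004,"dy": -0.003,"dz": 0,"fingers": 0.015}
    - {"rx": 0,"ry": 0,"rz": 0,"dx": 0,"dy": 0,"dz": 0,"fingers": 0.028}
    - {"rx": 0,"ry": 0,"rz": 0,"dx": 0,"dy": 0,"dz": 0.004,"fingers": 0.028}
    - {"rx": 0,"ry": 0,"rz": 0,"dx": 0,"dy": 0,"dz": 0,"fingers": 0.028}
    - {"rx": 0,"ry": 0,"rz": 0.1,"dx": 0.0011,"dy": -0.007,"dz": 0,"fingers": 0.028}
    - {"rx": 0,"ry": 0,"rz": 0.1,"dx": 0.0011,"dy": -0.007,"dz": 0,"fingers": 0.028}
    - {"rx": 0,"ry": 0,"rz": 0.1,"dx": 0.0011,"dy": -0.007,"dz": 0,"fingers": 0.028}
    - {"rx": 0,"ry": 0,"rz": 0.1,"dx": 0.0011,"dy": -0.007,"dz": 0,"fingers": 0.028}
    - {"rx": 0,"ry": 0,"rz": 0,"dx": 0,"dy": 0,"dz": 0,"fingers": 0.028}

```text
time_s: 34.7
position: [0.5754, -0.1283, 0.0462]
tool_rot: [[-0.018, 1.0, 0.001], [1.0, 0.018, -0.0], [-0.0, 0.001, -1.0]]
ft_force: [-3.5, 0.5, 1.5]
grip_width: 0.0278
gripper_force: 1.7
```

```bash
python3 look.py
python3 - <<'E'
from fit import *
p=np.array(env.observe()["position"])[:2]-[.582,-.059];print(np.hypot(*p),np.degrees(np.arctan2(p[1],p[0])))
E
```

```text
t 34.7 pos [ 0.5754 -0.1283  0.0462] yawy 1.02 tilt [ 0.001 -0.    -1.   ] q [-24.  36.  82.   0.  61. -25.] F [-3.5  0.5  1.5] w 0.027806336915416112 delta tool [ 0.0128 -0.0282  0.0022] rz 0.564
knob 0.79 [269.  181.7] pad [ 0.0584 -0.1508]
nose 0.85 [245.1 216.6] pad [ 0.0097 -0.0427]
notch knob/nose px [array([251.3, 175.9]), array([265.9, 215. ])] lifted [251.3 174.1]
0.06966842708430097 -95.16747966900452
```

Emit:
arm_command:
  deltas:
    - {"rx": 0,"ry": 0,"rz": 0.1,"dx": 0.0011,"dy": -0.007,"dz": 0,"fingers": 0.028}
    - {"rx": 0,"ry": 0,"rz": 0.1,"dx": 0.0011,"dy": -0.007,"dz": 0,"fingers": 0.028}
    - {"rx": 0,"ry": 0,"rz": 0.1,"dx": 0.0011,"dy": -0.007,"dz": 0,"fingers": 0.028}
    - {"rx": 0,"ry": 0,"rz": 0,"dx": 0,"dy": 0,"dz": 0,"fingers": 0.028}
    - {"rx": 0,"ry": 0,"rz": 0,"dx": 0,"dy": 0,"dz": 0,"fingers": 0.028}

```text
time_s: 35.35
position: [0.5558, -0.1237, 0.0456]
tool_rot: [[0.275, 0.962, 0.001], [0.962, -0.275, -0.0], [-0.0, 0.001, -1.0]]
ft_force: [-0.1, 0.3, 0.8]
grip_width: 0.0277
gripper_force: 0.0
```

```bash
python3 look.py
python3 - <<'E'
from fit import *
p=np.array(env.observe()["position"])[:2]-[.582,-.059];print(np.hypot(*p),np.degrees(np.arctan2(p[1],p[0])))
s=env.get_image("scene")
for a in(.1,.15,.21,.25):print(a,[np.round(proj(s,pad2w([.5264,.0285,-.1103],*x)),1) for x in arm_pts(a)])
E
```

```text
t 35.35 pos [ 0.5558 -0.1237  0.0456] yawy -15.94 tilt [ 0.001 -0.    -1.   ] q [-24.  35.  86.   0.  59.  -9.] F [-0.1  0.3  0.8] w 0.02772630755375709 delta tool [ 0.005  -0.0106  0.0015] rz 0.268
nose 0.89 [239.  220.8] pad [ 0.004  -0.0216]
notch knob/nose px [array([251.3, 175.9]), array([265.9, 215. ])] lifted [251.3 174.1]
0.06986859107452092 -112.22751670592207
0.1 [array([270.9, 184.9]), array([233.9, 219. ])]
0.15 [array([270.3, 184.3]), array([235.6, 219.2])]
0.21 [array([269.6, 183.5]), array([237.6, 219.5])]
0.25 [array([269.1, 183. ]), array([239. , 219.6])]
```

Emit:
arm_command:
  deltas:
    - {"rx": 0,"ry": 0,"rz": 0,"dx": 0,"dy": 0,"dz": 0,"fingers": 0.044}
    - {"rx": 0,"ry": 0,"rz": 0,"dx": 0,"dy": 0,"dz": 0,"fingers": 0.044}
    - {"rx": 0,"ry": 0,"rz": 0,"dx": 0,"dy": 0,"dz": -0.04,"fingers": 0.044}
    - {"rx": 0,"ry": 0,"rz": 0,"dx": 0,"dy": 0,"dz": -0.05,"fingers": 0.044}
    - {"rx": 0,"ry": 0,"rz": 0,"dx": 0,"dy": 0,"dz": -0.05,"fingers": 0.044}
    - {"rx": 0,"ry": 0,"rz": 0,"dx": -0.05,"dy": 0,"dz": 0,"fingers": 0.044}
    - {"rx": 0,"ry": 0,"rz": 0,"dx": -0.05,"dy": 0,"dz": 0,"fingers": 0.044}
    - {"rx": 0,"ry": 0,"rz": 0,"dx": -0.03,"dy": -0.04,"dz": 0,"fingers": 0.044}
    - {"rx": 0,"ry": 0,"rz": 0,"dx": -0.03,"dy": -0.04,"dz": 0,"fingers": 0.044}
    - {"rx": 0,"ry": 0,"rz": 0,"dx": -0.03,"dy": -0.04,"dz": 0,"fingers": 0.044}
    - {"rx": 0,"ry": 0,"rz": 0,"dx": 0,"dy": 0,"dz": 0,"fingers": 0.044}

```text
time_s: 36.65
position: [0.383, -0.274, 0.1855]
tool_rot: [[0.283, 0.959, -0.001], [0.959, -0.283, 0.0], [-0.0, -0.001, -1.0]]
ft_force: [0.1, 0.6, -0.6]
grip_width: 0.0442
gripper_force: 0.0
```

```bash
python3 car.py; python3 look.py
python3 - <<'E'
from fit import *
t=env.get_image("top");s=env.get_image("scene")
cv2.imwrite("pics/z1.png",np.hstack([cv2.resize(s["color"][160:270,150:285],None,fx=2.95,fy=2.95,interpolation=cv2.INTER_CUBIC),cv2.resize(t["color"][145:255,170:305],None,fx=2.95,fy=2.95,interpolation=cv2.INTER_CUBIC)]))
E
```

```text
t 36.65 pos [ 0.383  -0.274   0.1855] yawy -16.43 tilt [-0.001  0.    -1.   ] q [-50.  16.  91.  -0.  73. -34.] F [ 0.1  0.6 -0.6] w 0.04416917902039202 delta tool [0.3562 0.0467 0.1683] rz 1.394
scene film_carrier 0.74 [203.5 229. ] pad [0.0342 0.053 ]
scene film_carrier 0.72 [235.3 235.8] pad [-0.0272  0.0101]
scene carrier_corner 0.76 [168.2 233.8] pad [0.0633 0.124 ]
scene carrier_corner 0.53 [243.5 205.5] pad [ 0.062  -0.0758]
scene fixed_corner 0.63 [167.4 233.2] pad [0.0663 0.1244]
[(0.66, array([168., 208., 234., 245.]))]
top film_carrier 0.75 [210.8 187.1] pad [0.0415 0.0501]
top carrier_corner 0.6 [184.9 165.7] pad [0.0772 0.1273]
top fixed_corner 0.93 [185.  168.6] pad [0.07   0.1246]
top fixed_corner 0.25 [265.8 194.3] pad [ 0.0591 -0.0805]
[(0.59, array([176., 168., 246., 208.]))]
t 37.15 pos [ 0.3874 -0.2723  0.1852] yawy -16.09 tilt [-0.  0. -1.] q [-49.  17.  91.   0.  73. -33.] F [-0.2 -1.1 -0.8] w 0.044101859651028204 delta tool [0.1944 0.1101 0.1412] rz 0.2655
knob 0.57 [268.8 184. ] pad [ 0.0495 -0.1429]
nose 0.55 [235.8 219.8] pad [ 0.0114 -0.0181]
notch knob/nose px [array([251.3, 175.9]), array([265.9, 215. ])] lifted [251.3 174.1]
```

View pics/z1.png

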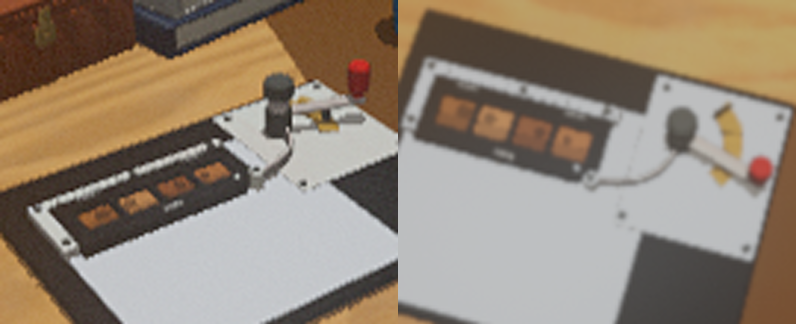

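The carrier sits square in the corner: it meets the rail along the top and the stop at about (413,130) in the right crop. The roller at (590,182) presses on its cut corner, the lever is closed, and the robot is clear. I'm handing in.

```bash
python3 -c "
from rig import env
print(env.close_job())"
```

```text
the job is handed in; nothing more can be done
None
```

I handed the job in at about 37 s of the 64 s allowed. The last pictures show the carrier square in the corner against rail and stop, the sprung arm closed with its roller on the cut corner, and the robot clear; the hand-in call returned no verdict.

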